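# Throw out the worn brake pads under the work light

### The arm

A 6-joint arm with a two-finger parallel gripper is mounted at the origin on the work surface. World frame = base frame: x ahead of the robot, y to its left, z up, the work surface at z = 0. Lengths are in m, angles in degrees, forces in N, time in s.
With the tool pointing down it reaches from about 0.3 to 0.825 m from the base axis. Payload 5.4 kg.
Tool frame: the origin (TCP) lies at the very end of the fingers, on their centre line; the grasp point (between the pads) lies robot.grip_point_offset behind it (robot.grip_point_offset is the distance from the TCP to the grasp point, in m); z points along the fingers, y is the direction in which the jaws open and shut (so a half turn about z gives the same grasp; the last joint's range is limited). The gripper opens to 92 mm and grips with 3 to 60 N. Pads are 20 mm wide; open, the fingers measure 128 mm over their backs; the gripper's body (75 mm by 189 mm) begins 69 mm behind the grasp point.
Start: joints at [52.592, 9.076, 91.501, -0, 79.423, -12.038], TCP at [0.246, 0.52, 0.191] pointing down, gripper open.
Joint ranges: [-166.64, 166.64], [-54.1, 131.32], [10.49, 154.53], [-73.88, 253.88], [9.74, 151.15], [-171.62, 171.62]. Speed limits (degrees/s): [147.25, 147.25, 180, 180, 180, 180].

### API

Orientations are given as [roll, pitch, yaw] about the fixed x, y, z axes, in that order (R = Rz(yaw) Ry(pitch) Rx(roll)).
In Python, from rig import robot, imaging, ticket, models gives the robot as it stands. The module is installed in compiled form; this text tells all that it offers.
- The arm moves only by the tool drive_tool, never from a script. Its argument "increments" is text: rows parted by semicolons, each of 7 numbers parted by spaces: the finger opening in cm, from 0 to 9.19, then the shift along the tool's x, y, z in cm, then the turn, a rotation vector about the tool's x, y, z in degrees. A call has 1 to 12 rows; each row is the pose to reach, as a shift and turn from the pose commanded when the call began, along the tool's axes at that moment; what a row does not reach only later rows make up. A row lasts 1/12 s, in which the tool goes at most 41.7 mm and 7.16 degrees, less where a joint would pass 70% of its speed; a pose out of reach is approached as far as the arm can. A call with a gripper value outside its range is refused whole. The fingers move at their own pace and stop on an object; the grip force is fixed at half the most. Time passes only in rows, so rows that repeat a pose let the fingers close. It gives the time, the measured TCP pose, the force and the opening at its end, in the units of the state.
- robot.get_obs(): the state, without advancing time (a new reading comes with each control period).
- imaging.camera(name): name is "side" or "top" or "wrist"; returns a dict with "color" (384x512x3 uint8, red, green, blue), "mtx" (3x3 intrinsics, pixels), "R" (3x3) and "t" (3): a world point X has camera coordinates R X + t. Camera axes: x right, y down, z forward; pixel columns grow to the right and rows downward; lengths in m; the calibration is good to about 2 mm. A picture is of the moment at which its call begins. There is no depth.
- ticket.job_done(): hands the job in, once; it reports no verdict.
Trained networks look in the newest picture that a camera, given by its name, has taken for a name from the list of things; names that differ only in an ending like _2 or _b are one class to them, and where a whole thing is asked for, a point or a joint stands for the part that bears it (a point fixed in the world has none). Each returns a list of dicts, best first, with "score" (0 to 1); they miss things now and then, are a little off and sometimes report something else, mostly with a low value. They report only what shows in the picture. A call takes as long as a camera call. They do not tell look-alikes from the thing itself.
- models.trace(target, camera): "pixels" (384x512 bool, what is visible of it) and "location" ([column, row] in pixels, amid what is visible of it).
- models.tip_of(target, camera): "location" ([column, row] in pixels: a listed point, or the origin of a listed thing).
The state is a dict: "clock": time; "joints": joint angles; "joint_velocities": joint speeds; "tau": joint torques, N m; "ee_pos": TCP position; "orientation": TCP orientation; "contact_force": force on the tool from outside, world axes, zero at the start; "torque": the same for the moment, N m; "finger_gap": finger opening in m.
Only numpy, scipy, OpenCV 4.12 (cv2) and the standard library are available. Lean on these libraries where they do the work, as an engineer would, in place of code of your own. Each camera call takes 0.05 s, during which the arm holds its last target. There are 200 camera calls.

### The job

First swing the work light round and tip its head so that it shines straight at the middle of the brake pads in the notched rack. Then take the two worn-out pads, the ones whose lining has worn down almost to the steel plate (no wear groove left), out of the rack and drop them into the wire scrap basket. Leave the two good pads standing in the rack, the light aimed as you set it, and do not push the other things on the bench about.

Things in the scene. Friction and masses are not known exactly. Their poses are not given: they have to be found in the camera images.
- rack: Timber rack, fixed, 315 mm long (x), 112 wide. Two notched rails 20 mm wide, centres at y = +-46, leave a 72 mm gap between them for the fingers. Four notches at x = -102, -34, 34, 102 mm, bottom corner 28 mm above the bench; pads in them lean 30 degrees from upright, tops towards the rack's -x (roughly the robot), on teeth 38 mm long, 26 thick. Origin: on the bench under the middle; z up.
- rack_mid (a point): The middle of the brake pads in the rack, the point to light up: 55 mm above the bench over the rack's origin.
- worn_a: Worn-out brake pad, 0.15-0.3 kg: dark steel plate 110 mm long (y), 58 tall (z), 6 thick (x), 132 over its end ears; grey lining on its +x face worn to 3 mm, so 9 mm thick in all. Origin: middle of the lower edge, on the bare (-x) face. z runs up the pad, 30 degrees off vertical in the notch; pull it out along z. The bare face lies on the tooth, the lining looks up and away from the robot.
- worn_a_mid (a point): Centre of worn_a, halfway through its thickness, 29 mm above its lower edge. The worn lining is 96 mm long, covers 8 to 54 mm above the lower edge and is plain: its wear groove is gone.
- worn_b: The other worn-out pad, the same as worn_a and standing in another notch; which notch each pad is in changes.
- worn_b_mid (a point): Centre of worn_b, as for worn_a.
- good_a: A good brake pad, 0.3 kg, the same as the worn ones but with a lining 13 mm thick, so 19 mm in all, still split at mid-length by an upright wear groove 5 mm wide. Stands in the rack in the same way and stays there.
- good_a_mid (a point): Centre of good_a, halfway through its thickness, 29 mm above its lower edge.
- good_b: The other good pad, the same as good_a.
- good_b_mid (a point): Centre of good_b, as for good_a.
- lamp: LED work light: a weighted round foot 140 mm across that does not shift, with a post; origin on the bench under the post. On it a U-shaped yoke, 204 mm wide over its knobs, swivels about the post, and the head (black, 160 mm wide, 112 mm tall, 45 mm deep) tilts in the yoke.
- lamp_swivel (a joint): Swivel of the yoke about the upright post, rad, -2.4 to 2.4, growing anticlockwise seen from above. At 0 the light faces along -x of the lamp's foot; at +1.57 along -y of it. Stiff (0.12 N m): stays where it is left.
- lamp_tilt (a joint): Tilt of the head about the yoke's level axis, rad, -0.9 to 0.9. At 0 the light shines level, positive is beam tipped down. Stiff (0.25 N m): stays where it is left.
- lamp_pivot (a point): Middle of the head, where the swivel axis and the tilt axis meet, 200 mm above the bench over the foot's origin. Its axes turn with the head: the beam leaves along its -x, y is along the tilt axis, z points to the handle.
- lamp_handle (a point): Middle of the round rubber grip bar of the carrying handle, 92 mm from lamp_pivot along the head's z and 40 mm clear above the housing. The bar is 12 mm thick and 100 mm long along the head's y; pinched across, it can turn between the fingers.
- basket: Open wire scrap basket, fixed, 260 mm long (its x), 190 mm wide (its y), 110 mm high outside, walls and floor 4 mm. An old bearing race and a bolt lie in it. Origin: on the bench under its middle.
- basket_in (a point): Middle of the basket's inner floor, 4 mm above the bench.
- wrench: Combination wrench lying on the bench, 200 mm; leave alone.
- tape: Roll of tape, 96 mm across, 25 mm high; leave alone.
- spray_can: Spray can standing, 66 mm across, 190 mm high; leave alone.
- mug: White mug, 80 mm across, 95 mm high; leave alone.
- hammer: Hammer lying on the bench, 280 mm long; leave alone.
- g_clamp: G-clamp lying on the bench, about 200 mm long; leave alone.
Not all that is in view belongs to the job. What is shaped like the worn_a but green or turquoise is not meant.

How it is judged:
By the outcome, as a careful person would: the job done as asked, in the order asked, and still so for the second after the job is handed in, with the robot touching nothing.
It also fails if it takes over 72 s, if anything falls off the work surface, if the arm or the gripper's body presses on something with over 40 N, if the wrist force passes 120 N, or if a joint passes its speed limit or range.

## Working session

There is one attempt and no reset: what is moved stays moved. The work goes in short steps, Python scripts to look and compute and a tool call to move; the robot and the scene stay as the last step left them, time stands still between calls to the robot, and variables do not carry over. Pictures are saved under pics/ and viewed, about 8 in all and at most 12, crops included, and the job is handed in when it is done.

Besides the shell and the picture viewer there is one more tool, called in YAML: its name, and indented under it one key for each argument. drive_tool: Moves the arm, as the interface text tells. Its arguments: {"type":"object","properties":{"increments":{"type":"string"}},"required":["increments"]}

```bash
mkdir -p pics
cat > h.py <<'E'
from rig import robot, imaging, ticket, models
import numpy as np, cv2
from scipy.spatial.transform import Rotation as Ro
np.set_printoptions(precision=4,suppress=True)
def P(c): return c["mtx"]@np.c_[c["R"],c["t"]]
def proj(c,X):
    p=P(c)@np.append(X,1); return p[:2]/p[2]
def tri(cs,us):
    A=[]
    for c,u in zip(cs,us):
        p=P(c); A+=[u[0]*p[2]-p[0],u[1]*p[2]-p[1]]
    v=np.linalg.svd(np.array(A))[2][-1]; X=v[:3]/v[3]
    return X,[np.round(proj(c,X)-u,1) for c,u in zip(cs,us)]
def plane(c,u,z):
    d=c["R"].T@np.linalg.inv(c["mtx"])@[u[0],u[1],1]; o=-c["R"].T@c["t"]
    return o+d*(z-o[2])/d[2]
def save(c,n): cv2.imwrite("pics/"+n,c["color"][:,:,::-1])
E
python3 - <<'E'
from h import *
C={n:imaging.camera(n) for n in("side","top","wrist")}
cv2.imwrite("pics/a.png",np.hstack([cv2.resize(C[n]["color"],(400,300),interpolation=cv2.INTER_AREA) for n in("side","wrist")])[:,:,::-1])
cv2.imwrite("pics/top.png",cv2.resize(C["top"]["color"],(800,600))[:,:,::-1])
for n in C: print(n,-C[n]["R"].T@C[n]["t"],C[n]["R"][2])
for t in "rack rack_mid worn_a worn_a_mid good_a good_a_mid lamp lamp_pivot lamp_handle basket basket_in".split():
  for n in C: print(t,n,[(np.round(d["location"]),round(d["score"],2)) for d in models.tip_of(t,n)[:5]])
o=robot.get_obs(); print(o, robot.grip_point_offset)
E
```

```text
side [ 1.0291 -1.5863  1.3561] [-0.26    0.7773 -0.5729]
top [0.351  0.0129 1.5577] [ 0.0932 -0.0212 -0.9954]
wrist [0.1814 0.5503 0.3843] [ 0.2326 -0.1106 -0.9663]
rack side [(array([275., 195.]), 0.95), (array([216., 324.]), 0.22)]
rack top [(array([172., 195.]), 0.91)]
rack wrist [(array([195., 373.]), 0.97)]
rack_mid side [(array([276., 185.]), 0.95)]
rack_mid top [(array([256., 164.]), 0.71), (array([170., 192.]), 0.64), (array([323., 181.]), 0.63), (array([256., 144.]), 0.62), (array([172., 194.]), 0.59)]
rack_mid wrist []
worn_a side [(array([226., 180.]), 0.74), (array([332., 205.]), 0.66), (array([266., 190.]), 0.54), (array([255., 182.]), 0.5)]
worn_a top [(array([151., 270.]), 0.81), (array([182., 122.]), 0.76), (array([171., 201.]), 0.53)]
worn_a wrist [(array([160., 337.]), 0.73), (array([131., 198.]), 0.6)]
worn_a_mid side [(array([226., 180.]), 0.54), (array([333., 202.]), 0.54), (array([253., 180.]), 0.5)]
worn_a_mid top [(array([165., 223.]), 0.9), (array([174., 117.]), 0.84), (array([174., 165.]), 0.71)]
worn_a_mid wrist [(array([134., 224.]), 0.83)]
good_a side [(a
[... 769 characters left out ...]
 274.]), 0.63), (array([264., 183.]), 0.63)]
basket top [(array([323., 178.]), 0.73)]
basket wrist []
basket_in side [(array([248., 274.]), 0.81)]
basket_in top [(array([324., 179.]), 0.72)]
basket_in wrist []
{'clock': 1.8, 'joints': array([ 52.5936,   9.076 ,  91.5014,   0.0001,  79.4218, -12.0374]), 'joint_velocities': array([-0.002 ,  0.053 ,  0.0515,  0.0585, -0.0482, -0.0343]), 'tau': array([  0.0004, -38.5567, -32.2356,   0.0702,   0.0308,  -0.    ]), 'ee_pos': array([0.2464, 0.5195, 0.1905]), 'orientation': array([179.9993,   0.0001, 154.631 ]), 'contact_force': array([-0.8241,  0.3398, -0.3099]), 'torque': array([-0.0674, -0.0425, -0.0003]), 'finger_gap': 0.09203054619735342} 0.0187
```

View pics/top.png

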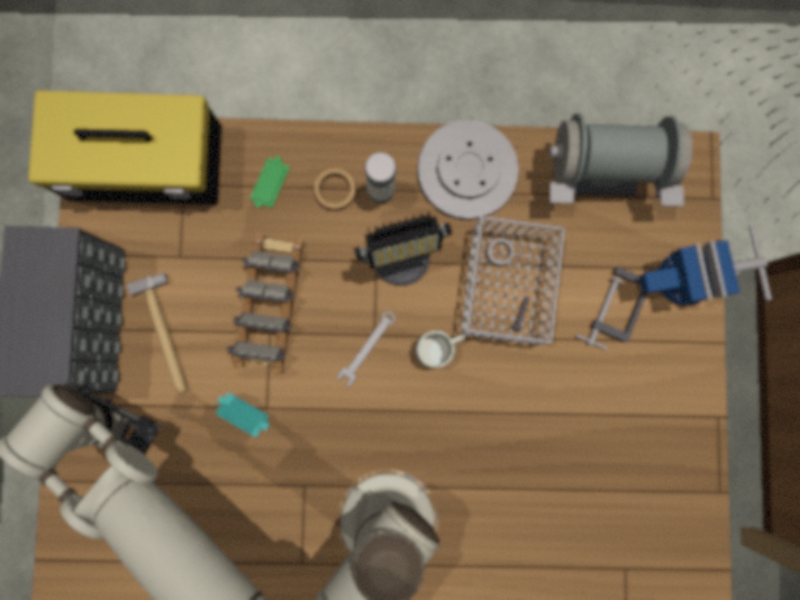

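View pics/a.png

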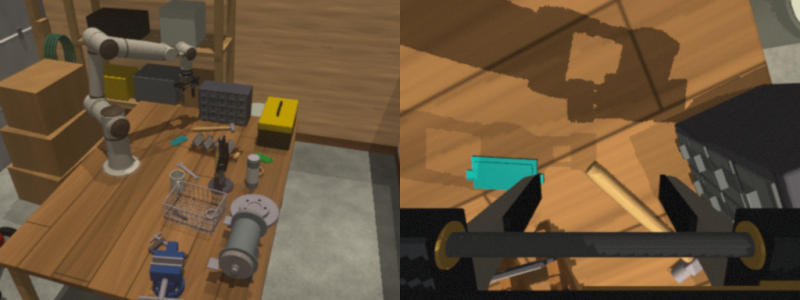

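Run:
```python
from h import *
C={n:imaging.camera(n) for n in("side","top","wrist")}
S,T=C["side"],C["top"]
for n,s,t,z in [("rack",(275,195),(172,195),0),("pivot",(285,201),(256,156),.2),("pivot2",(283,188),(256,156),.2),("handle",(285,177),(258,145),.29),("handle",(285,177),(243,121),.29),("bin",(248,274),(324,179),.004)]:
  print(n,*tri([S,T],[s,t]),"planeT",plane(T,t,z),"planeS",plane(S,s,z))
o=robot.get_obs();R=Ro.from_euler("xyz",o["orientation"],degrees=True).as_matrix()
W=C["wrist"]; print("cam in tool",R.T@(-W["R"].T@W["t"]-o["ee_pos"]),"axes rows",W["R"]@R,W["mtx"])
print(R)
y=cv2.resize(S["color"][130:300,190:370],None,fx=4,fy=4,interpolation=cv2.INTER_CUBIC)[:600]
cv2.imwrite("pics/side1.png",y[:,:,::-1])
```

```text
rack [ 0.4928  0.292  -0.0085] [array([ 0.1, -0. ]), array([0.1, 0.2])] planeT [0.493  0.2909 0.    ] planeS [0.4956 0.2799 0.    ]
pivot [ 0.6166 -0.0111  0.1878] [array([-1.1,  0.2]), array([-0.6, -1.7])] planeT [ 0.6087 -0.013   0.2   ] planeS [ 0.6247 -0.025   0.2   ]
pivot2 [ 0.6063 -0.0095  0.2487] [array([-1.3,  0.3]), array([-0.8, -2.2])] planeT [ 0.6087 -0.013   0.2   ] planeS [0.5924 0.0631 0.2   ]
handle [ 0.6213 -0.0164  0.3094] [array([ 0.1, -0. ]), array([0. , 0.1])] planeT [ 0.6258 -0.0167  0.29  ] planeS [0.6136 0.0126 0.29  ]
handle [0.6501 0.0108 0.3102] [array([ 8.9, -2.7]), array([ 6.2, 14.4])] planeT [0.6995 0.0308 0.29  ] planeS [0.6136 0.0126 0.29  ]
bin [ 0.5536 -0.2757  0.0098] [array([ 2.2, -0.3]), array([1.2, 2.9])] planeT [ 0.5651 -0.2723  0.004 ] planeS [ 0.5438 -0.2739  0.004 ]
cam in tool [ 0.0718  0.0002 -0.1946] axes rows [[ 0.0009  1.     -0.0011]
 [-0.9662  0.0006 -0.2579]
 [-0.2579  0.0013  0.9662]] [[300.4236   0.     255.7042]
 [  0.     300.4236 195.5918]
 [  0.       0.       1.    ]]
[[-0.9036  0.4284 -0.    ]
 [ 0.4284  0.9036  0.    ]
 [ 0.      0.     -1.    ]]
```

View pics/side1.png

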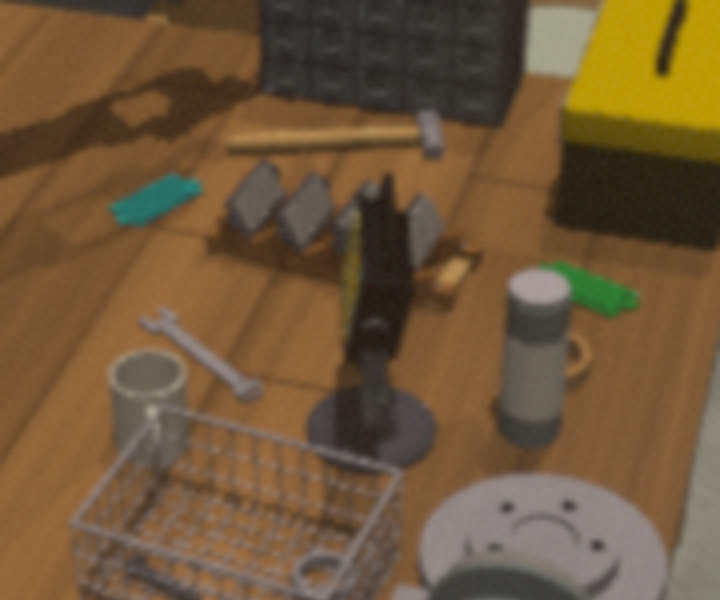

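The top view shows the rack at (270,305), the lamp at (403,245) and the basket at (515,285). The look-alikes are green at (270,182) and turquoise at (243,414), both lying on the bench. The side view shows the four pads leaning in the rack and the lamp facing the robot side. Next I move the wrist camera above the rack.

drive_tool:
  increments: "9 0 0 -4 0 0 0; 9 -5 -3 -6 0 0 7; 9 -34.5 -18 -8 0 0 49; 9 -34.5 -18 -8 0 0 49; 9 -34.5 -18 -8 0 0 49; 9 -34.5 -18 -8 0 0 49; 9 -34.5 -18 -8 0 0 49; 9 -34.5 -18 -8 0 0 49; 9 -34.5 -18 -8 0 0 49; 9 -34.5 -18 -8 0 0 49; 9 -34.5 -18 -8 0 0 49; 9 -34.5 -18 -8 0 0 49"

```text
clock: 2.95
ee_pos: [0.4832, 0.2059, 0.2707]
orientation: [180.0, 0.1, 105.3]
contact_force: [0.2, -0.2, -0.0]
finger_gap: 0.0896
```

Run:
```python
from h import *
c=imaging.camera("wrist"); 
import pickle; pickle.dump(c,open("w1.pkl","wb"))
cv2.imwrite("pics/w1.png",cv2.resize(c["color"],(800,600),interpolation=cv2.INTER_CUBIC)[:,:,::-1])
o=robot.get_obs(); print(o["clock"],o["ee_pos"],o["orientation"],o["joints"])
for t in "rack rack_mid worn_a worn_a_mid good_a good_a_mid lamp_pivot lamp_handle".split():
  print(t,[(np.round(d["location"]),round(d["score"],2)) for d in models.tip_of(t,"wrist")[:5]])
```

```text
3.0 [0.4818 0.2078 0.2705] [-179.9987   -0.0136  105.4362] [10.1112 -0.9166 93.0433  0.0134 87.8759 -5.3255]
rack [(array([412., 242.]), 0.16)]
rack_mid [(array([347., 136.]), 0.47)]
worn_a [(array([257., 102.]), 0.91), (array([92.,  2.]), 0.84), (array([210.,  80.]), 0.75), (array([446., 171.]), 0.7)]
worn_a_mid [(array([110.,  22.]), 0.94), (array([203.,  73.]), 0.73), (array([465., 156.]), 0.61), (array([210.,  82.]), 0.57)]
good_a [(array([304., 116.]), 0.66), (array([347., 138.]), 0.66), (array([180., 237.]), 0.44)]
good_a_mid [(array([302., 116.]), 0.76)]
lamp_pivot []
lamp_handle []
```

View pics/w1.png

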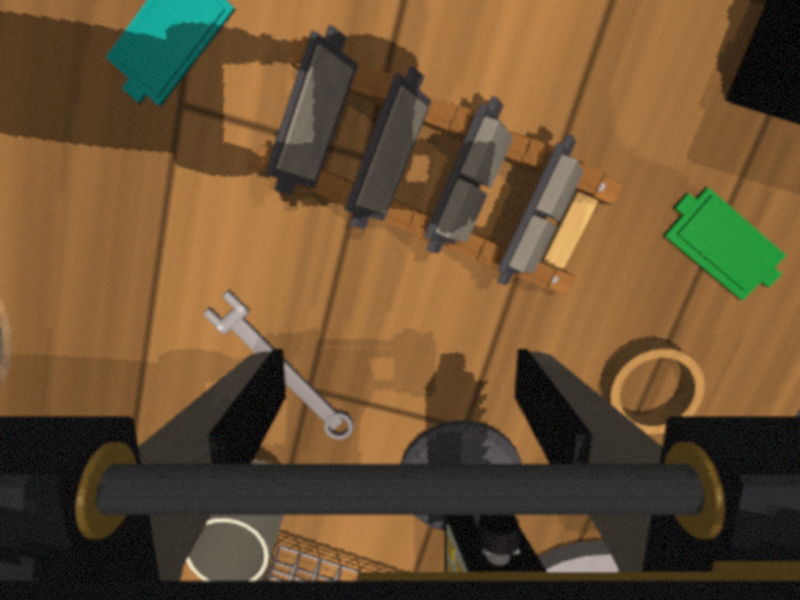

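The wrist view gives this list of what could be taken for the pads I want, in 800x600 pixels:
- (315,110) and (390,150): plain linings.
- (470,175) and (540,215): thick linings with a wear groove, so these are good.
- (170,45) turquoise and (725,240) green: look-alikes.

The worn pads are the two nearest the robot, in the notches at x = -102 and -34. Next I fit the rack pose.

```bash
cat > fit.py <<'E'
from h import *
import pickle
from scipy.optimize import least_squares
def padM(p,xn):  # pad frame -> world 4x4
    x,y,th=p[:3]; A=Ro.from_euler("z",th).as_matrix(); L=Ro.from_euler("y",-30,degrees=True).as_matrix()
    M=np.eye(4); M[:3,:3]=A@L; M[:3,3]=A@[xn,0,.028]+[x,y,0]; return M
def fit(c,px):
    px=np.array(px,float)
    def res(p):
        r=[]
        for i,xn in enumerate((-.102,-.034,.034,.102)):
            M=padM(p,xn)
            for j,s in enumerate((1,-1)):
                r+=list(proj(c,(M@[.003,s*.063,p[3],1])[:3])-px[i,j])
        return np.array(r)
    f=least_squares(res,[.49,.29,0,.03]); return f.x,np.sqrt(np.mean(f.fun**2)),f.fun
E
python3 - <<'E'
from fit import *
c=pickle.load(open("w1.pkl","rb"))
px=np.array([[(333,35),(287,187)],[(413,78),(360,220)],[(493,103),(435,245)],[(570,143),(505,278)]])/1.5625
p,r,f=fit(c,px); print(p,np.degrees(p[2]),r,f.reshape(4,4))
for xn in(-.102,-.034,.034,.102): print((padM(p,xn)@[.0045,0,.029,1])[:3],proj(c,(padM(p,xn)@[.0045,0,.029,1])[:3]))
A=Ro.from_euler("z",p[2]).as_matrix();print("mid px",proj(c,[p[0],p[1],.055]))
# compare with top picture
T=imaging.camera("top");S=imaging.camera("side")
for n in ("rack","rack_mid"): print(n,[(d["location"],d["score"]) for d in models.tip_of(n,"side")[:2]])
print(proj(T,[p[0],p[1],0]),proj(S,[p[0],p[1],0]),proj(S,[p[0],p[1],.055]))
# lamp knobs from top
a,b=plane(T,(231,162),.2),plane(T,(286,147),.2);print("knobs",a,b,np.linalg.norm(a-b),(a+b)/2,np.degrees(np.arctan2(*(a-b)[[1,0]])))
E
```

```text
[ 0.4937  0.2925 -0.1122  0.0283] -6.429511671916011 1.7804701796465188 [[ 1.9026  1.08   -0.8132  1.8343]
 [ 1.8926 -3.9135  0.3775 -0.028 ]
 [ 0.1138  1.8346 -1.2463  2.613 ]
 [-1.4236 -2.7559 -1.1319 -0.4537]]
[0.3818 0.3051 0.0554] [198.7998  74.565 ]
[0.4494 0.2975 0.0554] [248.4495  95.4264]
[0.5169 0.2899 0.0554] [296.4435 115.5921]
[0.5845 0.2822 0.0554] [342.8633 135.0964]
mid px [280.0894 108.7358]
rack [([275.2, 194.1], 0.74)]
rack_mid [([277.8, 185.3], 0.73), ([281.1, 200.1], 0.25)]
[171.5661 194.8035] [275.3426 193.5073] [275.3404 184.0545]
knobs [0.5869 0.068  0.2   ] [ 0.641  -0.1108  0.2   ] 0.18677374905652053 [ 0.6139 -0.0214  0.2   ] 106.82635569624838
```

drive_tool:
  increments: "9 -1 0 -4 0 0 0; 9 -3 0 -8 0 0 0; 9 -35 3 -9 0 0 0; 9 -35 3 -9 0 0 0; 9 -35 3 -9 0 0 0; 9 -35 3 -9 0 0 0; 9 -35 3 -9 0 0 0; 9 -35 3 -9 0 0 0; 9 -35 3 -9 0 0 0; 9 -35 3 -9 0 0 0; 9 -35 3 -9 0 0 0; 9 -35 3 -9 0 0 0"

```text
clock: 4.6
ee_pos: [0.6042, -0.1213, 0.3596]
orientation: [-179.9, -0.1, 105.5]
contact_force: [0.2, 0.5, -0.2]
finger_gap: 0.0904
```

Run:
```python
from h import *
import pickle
C={n:imaging.camera(n) for n in("side","top","wrist")}
pickle.dump(C,open("c2.pkl","wb"))
w=cv2.resize(C["wrist"]["color"],None,fx=1.0,fy=1.0)
t=cv2.resize(C["top"]["color"][100:228,180:350],None,fx=3,fy=3)
cv2.imwrite("pics/w2.png",w[:,:,::-1])
o=robot.get_obs(); print(o["clock"],o["ee_pos"],o["orientation"])
for n in C:
 for t in "lamp_pivot lamp_handle lamp".split():
  print(t,n,[(np.round(d["location"],1),round(d["score"],2)) for d in models.tip_of(t,n)[:3]])
W,T,S=C["wrist"],C["top"],C["side"]
print(proj(W,[.612,-.015,.2]),proj(W,[.622,-.016,.29]))
```

```text
4.75 [ 0.604  -0.1186  0.3608] [179.9791  -0.0111 105.7112]
lamp_pivot side [(array([281.6, 200.2]), 0.77), (array([269.5, 189.8]), 0.39)]
lamp_handle side [(array([284.9, 179. ]), 0.98)]
lamp side [(array([278.6, 238.7]), 0.84)]
lamp_pivot top [(array([255.3, 153. ]), 0.64), (array([167.4, 203.6]), 0.37)]
lamp_handle top [(array([258.2, 146.8]), 0.59), (array([164.8, 227.2]), 0.44)]
lamp top [(array([255.6, 164.5]), 0.79), (array([169.1, 192. ]), 0.34)]
lamp_pivot wrist [(array([293.1,  97.6]), 0.83)]
lamp_handle wrist [(array([321.9,  86.7]), 0.76)]
lamp wrist [(array([144.8, 112.1]), 0.48)]
[286.8851  91.8949] [308.8647  88.2364]
```

View pics/w2.png

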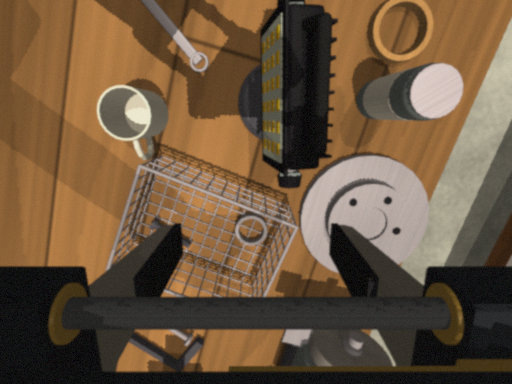

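Run:
```python
from h import *
import pickle
C=pickle.load(open("c2.pkl","rb")); W,T,S=C["wrist"],C["top"],C["side"]
for n,a in {"pivot":[(281.6,200.2),(255.3,155),(293.1,97.6)],"handle":[(284.9,179),(258.2,146),(321.9,86.7)]}.items():
  print(n,*tri([S,T,W],a),tri([T,W],a[1:])[0],tri([S,W],a[::2])[0])
a,b=plane(W,(290,1),.2),plane(W,(289,181),.2);print("knobs",a,b,np.linalg.norm(a-b),(a+b)/2,np.degrees(np.arctan2(*(a-b)[[1,0]])))
print("foot T",plane(T,(255.6,164.5),0),"S",plane(S,(278.6,238.7),0))
cr=W["color"][0:200,220:370].astype(float)/255; cr=np.clip((cr*2.2)**.5,0,1)
cr=cv2.resize((cr*255).astype(np.uint8),None,fx=3,fy=3,interpolation=cv2.INTER_CUBIC)
cv2.imwrite("pics/w2c.png",cr[:,:,::-1])
```

```text
pivot [ 0.612  -0.0147  0.1948] [array([ 1. , -0.1]), array([1.2, 0.3]), array([-6.5, -5.7])] [ 0.6286 -0.0119  0.1146] [ 0.6127 -0.0215  0.1998]
handle [ 0.6224 -0.0163  0.3007] [array([ 0.4, -0.1]), array([-0.3, -0.6]), array([-10.4,   0.9])] [ 0.6215 -0.0162  0.3117] [ 0.6234 -0.0158  0.3008]
knobs [0.5885 0.0718 0.2   ] [ 0.6447 -0.1118  0.2   ] 0.19198907848143693 [ 0.6166 -0.02    0.2   ] 107.03521006212193
foot T [ 0.6144 -0.016   0.    ] S [ 0.5999 -0.0297  0.    ]
```

View pics/w2c.png

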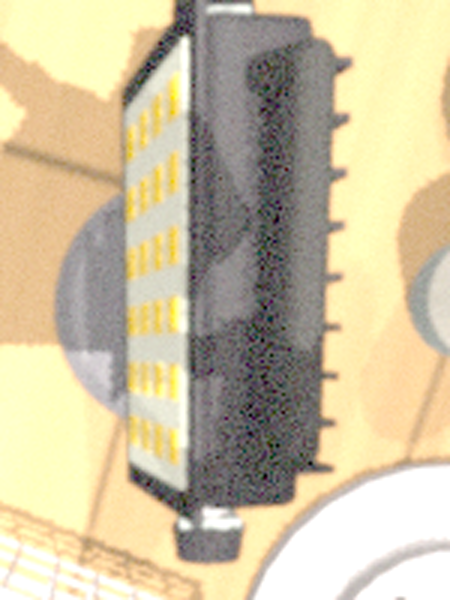

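The crop shows the handle bar as the dark strip at about (272,270), which is (311,90) in the wrist image. That agrees with the triangulated handle at about (0.622,-0.016,0.295). The light faces yaw ≈197° and needs yaw ≈111° with 23.5° of down-tilt. Next I grasp the handle.

drive_tool:
  increments: "9 4 2 0 0 0 -1; 9 8 4 0 0 0 -1.3; 9 9.3 4.5 2 0 0 -1.3; 9 9.3 4.5 5 0 0 -1.3; 9 9.3 4.5 8.7 0 0 -1.3; 9 9.3 4.5 8.7 0 0 -1.3; 1 9.3 4.5 8.7 0 0 -1.3; 1 9.3 4.5 8.7 0 0 -1.3; 1 9.3 4.5 8.7 0 0 -1.3; 1 9.3 4.5 8.7 0 0 -1.3; 1 9.3 4.5 8.7 0 0 -1.3; 1 9.3 4.5 8.7 0 0 -1.3"

```text
clock: 6.2
ee_pos: [0.6231, -0.0186, 0.2749]
orientation: [179.9, 0.1, 106.9]
contact_force: [0.0, 0.8, -0.2]
finger_gap: 0.0519
```

drive_tool:
  increments: "0.5 0 0 0 0 0 0; 0.5 0 0 0 0 0 0; 0.5 0 0 0 0 0 0; 0.5 0 0 0 0 0 0"

```text
clock: 6.53
ee_pos: [0.6224, -0.0182, 0.2735]
orientation: [-180.0, -0.0, 106.9]
contact_force: [0.9, 0.2, -0.5]
finger_gap: 0.0256
```

Run:
```python
from h import *
import pickle
C={n:imaging.camera(n) for n in("side","top")}
pickle.dump(C,open("c3.pkl","wb"))
o=robot.get_obs(); print(o["clock"],o["ee_pos"],o["orientation"],o["contact_force"],o["finger_gap"])
for n in C: print(n,[(np.round(d["location"],1),round(d["score"],2)) for d in models.tip_of("lamp_pivot",n)[:2]])
```

```text
6.6333 [ 0.6224 -0.0182  0.2734] [-179.9918   -0.0057  106.9302] [ 0.8177 -0.7234 -0.4128] 0.017101423557516763
side [(array([282.3, 200.5]), 0.69), (array([236.6, 221. ]), 0.62)]
top [(array([254.2, 153.9]), 0.94)]
```

drive_tool:
  increments: "0.5 0 0 0 0 0 0; 0.5 0 0 0 0 0 0; 0.5 0 0 0 0 0 0; 0.5 0 0 0 0 0 0"

```text
clock: 7.07
ee_pos: [0.6224, -0.0182, 0.2735]
orientation: [-180.0, 0.0, 106.9]
contact_force: [0.2, -0.2, -0.4]
finger_gap: 0.0051
```

Run:
```python
from h import *
C={n:imaging.camera(n) for n in("side","wrist")}
s=cv2.resize(C["side"]["color"][140:260,230:340],(400,436),interpolation=cv2.INTER_CUBIC)
w=cv2.resize(C["wrist"]["color"][100:384,100:400],(400,379),interpolation=cv2.INTER_CUBIC)
w=cv2.copyMakeBorder(w,0,57,0,0,cv2.BORDER_CONSTANT)
im=np.hstack([s,w]).astype(float)/255; im=(np.clip(im*1.8,0,1)**.6*255).astype(np.uint8)
cv2.imwrite("pics/g1.png",im[:,:,::-1])
print(proj(C["side"],[.622,-.018,.2735]),proj(C["wrist"],[.622,-.018,.2735]))
```

```text
[285.0098 184.8379] [253.9922 223.778 ]
```

View pics/g1.png

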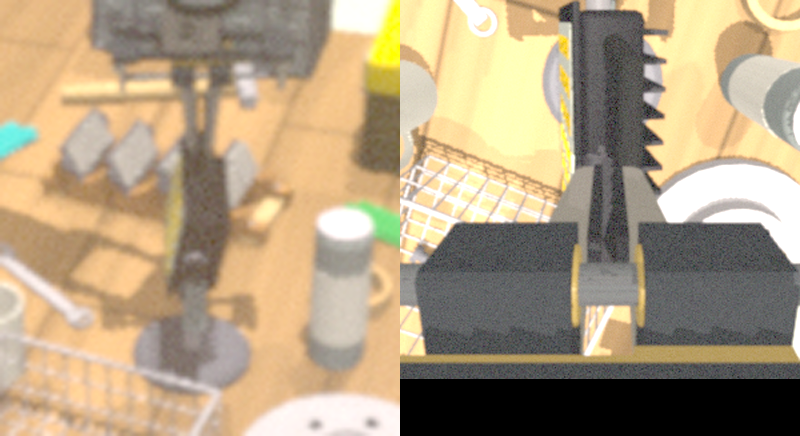

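The left half (side view) shows the fingertips at the top of the head at (200,150). The right half (wrist view) shows them at about (600,150), next to the dark head. I can't tell whether the bar is between them, so I test by closing fully and tugging.

drive_tool:
  increments: "0 0 0 0 0 0 0; 0 0 0 0 0 0 0; 0 0 0 0 0 0 0"

```text
clock: 7.42
ee_pos: [0.6225, -0.0182, 0.2735]
orientation: [-180.0, 0.0, 106.9]
contact_force: [-0.4, 0.3, -0.1]
finger_gap: 0.0002
```

drive_tool:
  increments: "0 0 0.5 0 0 0 0; 0 0 1 0 0 0 0; 0 0 1 0 0 0 0"

```text
clock: 7.67
ee_pos: [0.6328, -0.015, 0.2733]
orientation: [180.0, -0.0, 106.9]
contact_force: [0.6, 1.2, -0.2]
finger_gap: 0.0004
```

Run:
```python
from h import *
import pickle
C={n:imaging.camera(n) for n in("side","wrist")}
o=robot.get_obs(); print(o["clock"],o["ee_pos"],o["contact_force"],o["torque"],o["finger_gap"])
for n in C:
  c=C[n]
  print(n,[(np.round(d["location"],1),round(d["score"],2)) for d in models.tip_of("lamp_handle",n)[:2]])
  for d in models.trace("lamp_handle",n)[:2]:
    m=d["pixels"]; ys,xs=np.nonzero(m); print(d["score"],xs.min(),xs.max(),ys.min(),ys.max(),m.sum())
c=C["wrist"]["color"][60:300,160:340].astype(float)/255
im=cv2.resize((np.clip(c*3,0,1)**.5*255).astype(np.uint8),(600,600*240//180*3//4),interpolation=cv2.INTER_CUBIC)
cv2.imwrite("pics/g2.png",im[:,:,::-1])
```

```text
7.7667 [ 0.6322 -0.0152  0.2733] [0.2653 0.0539 0.1548] [0.0239 0.0216 0.0198] 0.0002607214096556399
side [(array([289.5, 179.7]), 0.6)]
0.69 275 293 180 219 536
wrist [(array([256.4, 230.2]), 0.71)]
0.95 206 286 96 263 8790
```

View pics/g2.png

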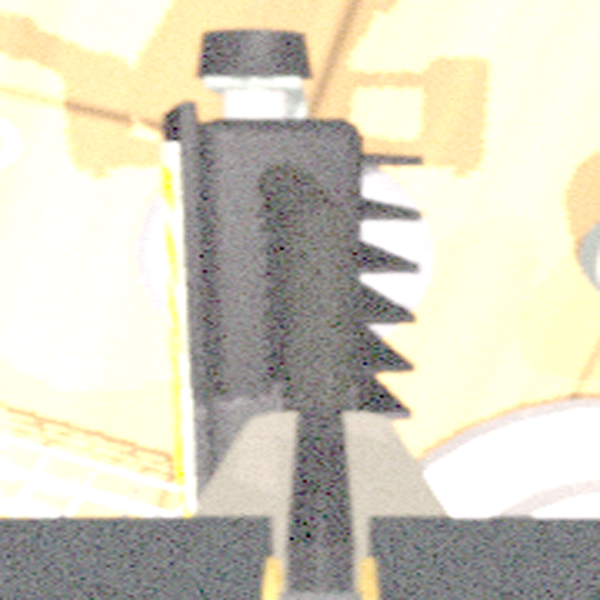

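Run:
```python
from h import *
import pickle
C=pickle.load(open("c2.pkl","rb")); W,T,S=C["wrist"],C["top"],C["side"]
for t in [(258,145),(258.2,146.8)]:
  for w in [(311.7,88)]:
    print(tri([S,T,W],[(285,178.5),t,w]),tri([T,W],[t,w]),tri([S,W],[(285,178.5),w]))
for z in(.29,.31,.33): print(z,plane(W,(311.7,88),z),plane(T,(258,146),z),plane(S,(285,178.5),z))
for z in(.29,.31,.33):  # bar length if ends at rows 50/3 and 480/3
  print(z,np.linalg.norm(plane(W,(310,18),z)-plane(W,(313,158),z)))
# masks top of head in side
c3=imaging.camera("side")
```

```text
(array([ 0.6221, -0.0168,  0.3029]), [array([ 0.2, -0. ]), array([0.1, 0.3]), array([-0.2, -0.1])]) (array([ 0.6229, -0.0165,  0.3021]), [array([0. , 0.1]), array([ 0.7, -0.1])]) (array([ 0.6216, -0.0171,  0.3029]), [array([ 0.1, -0. ]), array([-0.9,  0. ])])
(array([ 0.6202, -0.0166,  0.3019]), [array([-0.3,  0.1]), array([-0.2, -0.8]), array([-2.7, -0.9])]) (array([ 0.6208, -0.0167,  0.2944]), [array([-0.2, -0.5]), array([-3.6,  0.3])]) (array([ 0.6216, -0.0171,  0.3029]), [array([ 0.1, -0. ]), array([-0.9,  0. ])])
0.29 [ 0.6242 -0.0152  0.29  ] [ 0.6227 -0.0168  0.29  ] [0.6164 0.0019 0.29  ]
0.31 [ 0.6213 -0.0178  0.31  ] [ 0.6184 -0.0163  0.31  ] [ 0.6242 -0.0279  0.31  ]
0.33 [ 0.6183 -0.0204  0.33  ] [ 0.6141 -0.0158  0.33  ] [ 0.6319 -0.0577  0.33  ]
0.29 0.11096563349429452
0.31 0.10259779057079159
0.33 0.09422994764728856
```

drive_tool:
  increments: "5 0 0 0 0 0 0; 5 0 0 0 0 0 0; 5 0 -0.5 0 0 0 0; 5 0 -0.5 0 0 0 0; 5 0 -0.5 0 0 0 0; 5 0 -0.5 0 0 0 0; 5 0 -0.5 0 0 0 0"

```text
clock: 8.6
ee_pos: [0.6272, -0.0168, 0.2735]
orientation: [180.0, -0.0, 106.9]
contact_force: [-0.2, -0.9, 0.7]
finger_gap: 0.0451
```

Three views agree to 0.3 px on the bar at (0.622,-0.017,0.303). That is about 1 cm higher than the text implies, so the first grasp was too low. I regrasp higher.

drive_tool:
  increments: "5 0 -0.3 -1.4 0 0 0; 5 0 -0.3 -1.4 0 0 0; 0.3 0 -0.3 -1.4 0 0 0; 0.3 0 -0.3 -1.4 0 0 0; 0.3 0 -0.3 -1.4 0 0 0; 0.3 0 -0.3 -1.4 0 0 0; 0.3 0 -0.3 -1.4 0 0 0; 0.3 0 -0.3 -1.4 0 0 0; 0.3 0 -0.3 -1.4 0 0 0; 0.3 0 -0.3 -1.4 0 0 0; 0.3 0 -0.3 -1.4 0 0 0; 0.3 0 -0.3 -1.4 0 0 0"

```text
clock: 9.6
ee_pos: [0.6244, -0.0176, 0.2875]
orientation: [-180.0, -0.0, 106.9]
contact_force: [-0.7, 0.3, -0.5]
finger_gap: 0.0029
```

Run:
```python
from h import *
import pickle
C=pickle.load(open("c2.pkl","rb")); W,T,S=C["wrist"],C["top"],C["side"]
u=np.array([np.cos(np.radians(107)),np.sin(np.radians(107)),0])
for z in(.27,.29,.31,.33,.35):
  X=np.array([.622,-.017,z]); print(z,proj(S,X),proj(S,X-.05*u),proj(S,X+.05*u))
P0=np.array([.614,-.018,.2]); print("pivot",proj(S,P0),"housing top",proj(S,P0+[0,0,.056]-.08*u),proj(S,P0+[0,0,.056]+.08*u))
now={n:imaging.camera(n) for n in("side","wrist")}
def e(c,x,y,w,h,f):
  i=cv2.resize(c["color"][y:y+h,x:x+w],None,fx=f,fy=f,interpolation=cv2.INTER_CUBIC).astype(float)/255
  return (np.clip(i*1.7,0,1)**.55*255).astype(np.uint8)
im=np.hstack([e(S,265,165,50,75,8),np.zeros((600,8,3),np.uint8),e(now["wrist"],180,90,98,150,4)])
cv2.imwrite("pics/g3.png",im[:,:800,::-1]); pickle.dump(now,open("c4.pkl","wb"))
```

```text
0.27 [285.0652 185.4363] [285.5214 192.597 ] [284.6279 178.5706]
0.29 [285.1218 181.2259] [285.582  188.3389] [284.6808 174.4076]
0.31 [285.1791 176.9654] [285.6432 184.029 ] [284.7343 170.1962]
0.33 [285.237  172.6538] [285.7053 179.6663] [284.7884 165.9353]
0.35 [285.2957 168.2903] [285.7681 175.25  ] [284.8431 161.6242]
pivot [282.8997 199.614 ] housing top [283.6858 199.8271] [282.3991 177.2925]
```

View pics/g3.png

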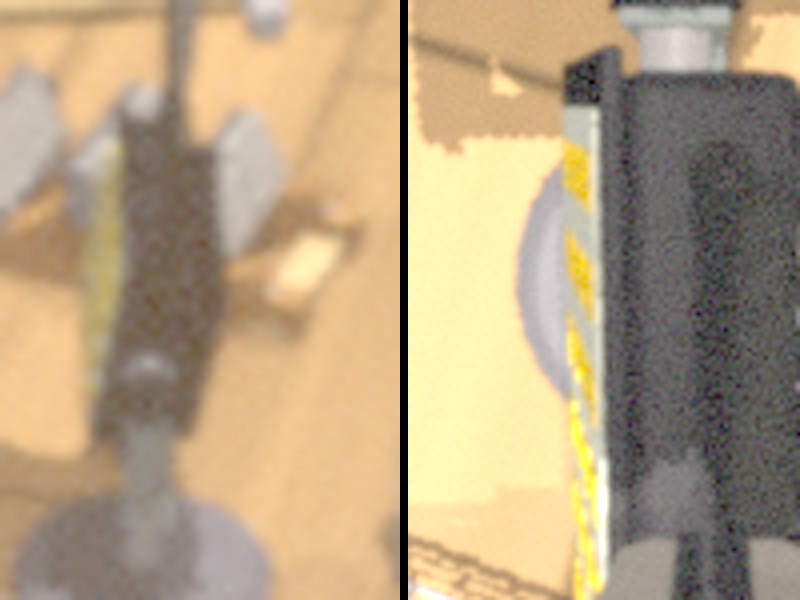

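Run:
```python
from h import *
import pickle
C=pickle.load(open("c2.pkl","rb"));N=pickle.load(open("c4.pkl","rb")); W,W2=C["wrist"],N["wrist"]
for a in [(312,18),(315,17),(308,20)]:
  for b in [(258,126),(262,127)]: print(a,b,*tri([W,W2],[a,b]))
# dark noisy band profile: local mean brightness across columns
for n,c,rows,cols in [("w2",W,(25,55,85),(270,336)),("c4",W2,(140,165,190),(225,300))]:
  g=c["color"].astype(float).mean(2)
  for r in rows: print(n,r,cols[0],np.round(g[r-8:r+9,cols[0]:cols[1]].mean(0)[::2]).astype(int))
print(proj(W,[.622,-.017,.29]),proj(W2,[.622,-.017,.29]),proj(W2,[.622,-.017,.31]),proj(W2,[.63,-.014,.29]))
```

```text
(312, 18) (258, 126) [0.6092 0.0449 0.2577] [array([-1.5, -0.7]), array([1.8, 0.9])]
(312, 18) (262, 127) [0.6108 0.0453 0.2558] [array([0., 0.]), array([-0., -0.])]
(315, 17) (258, 126) [0.6101 0.0448 0.263 ] [array([-2.5, -1.3]), array([3. , 1.6])]
(315, 17) (262, 127) [0.6117 0.0453 0.2609] [array([-1. , -0.5]), array([1.2, 0.6])]
(308, 20) (258, 126) [0.6082 0.0449 0.2492] [array([-0.2, -0.1]), array([0.3, 0.1])]
(308, 20) (262, 127) [0.6098 0.0452 0.2477] [array([1.3, 0.6]), array([-1.6, -0.7])]
w2 25 270 [ 48  60  73  79  97 114 100  17  40  31  29  36  40  40  39  38  26  20
  15  13  14  12  17  14  21  28  31  35  35  34  32  68  84]
w2 55 270 [77 73 81 70 77 84 57 10 22 16 16 25 31 32 36 36 32 26 18 11 11 12 16 17
 24 30 33 35 36 32 49 89 95]
w2 85 270 [ 77  70  79  71  77  81  53  13  22  18  21  27  28  29  31  32  29  25
  13  13  13  14  16  20  27  32  35  34  34  36  81  94 103]
c4 140 225 [100  84  27  28  21  16  22  28  31  31  30  30  28  19  16  16  16  18
  19  20  19  22  22  22  20  21  22  51  60  62  67  77  91 101 106 121
 130 129]
c4 165 225 [ 91 106  35  28  22  17  19  26  29  29  29  28  27  21  16  14  15  14
  16  22  22  23  24  23  23  21  26  45  56  62  68  73  70  71  85 112
 115 114]
c4 190 225 [ 89 106  45  25  23  15  18  23  26  28  26  24  24  21  18  15  14  18
  20  22  22  21  24  22  21  19  20  27  36  46  63  78  88  95 105 118
 121 121]
[308.488   89.4561] [251.4511 223.7278] [251.0237 235.0463] [264.0211 222.9858]
```

The bar is not between the pads at either height. I open, back off, and look at the lamp obliquely to see where the handle really is.

drive_tool:
  increments: "9 0 0 0 0 0 0; 9 0 0 0 0 0 0; 9 0 0 0 0 0 0; 9 0 0 0 0 0 0; 9 0 0 0 0 0 0; 9 0 0 -4 0 0 0; 9 0 0 -8 0 0 0; 9 -4 -4 -10 0 0 0; 9 -7 -7 -10 -7 0 0; 9 -7 -7 -10 -14 0 0; 9 -7 -7 -10 -21 0 0; 9 -7 -7 -10 -28 0 0"

```text
clock: 10.7
ee_pos: [0.5779, -0.1064, 0.3895]
orientation: [151.6, 0.2, 106.8]
contact_force: [-1.1, 0.0, -0.3]
finger_gap: 0.0809
```

drive_tool:
  increments: "9 0 0 0 -7 0 0; 9 0 0 0 -12 0 0; 9 0 0 0 -12 0 0"

```text
clock: 10.95
ee_pos: [0.575, -0.1053, 0.3832]
orientation: [140.1, -0.3, 106.7]
contact_force: [0.1, -0.3, 0.2]
finger_gap: 0.0898
```

Run:
```python
from h import *
import pickle
c=imaging.camera("wrist"); pickle.dump(c,open("c5.pkl","wb"))
o=robot.get_obs(); print(o["clock"],o["ee_pos"],o["orientation"],o["contact_force"],o["joints"])
for t in("lamp_handle","lamp_pivot"): print([(np.round(d["location"],1),round(d["score"],2)) for d in models.tip_of(t,"wrist")[:2]])
i=cv2.resize(c["color"],(768,576),interpolation=cv2.INTER_CUBIC).astype(float)/255
cv2.imwrite("pics/w5.png",(np.clip(i*1.7,0,1)**.6*255).astype(np.uint8)[:,:,::-1])
for X in([.614,-.018,.2],[.633,-.012,.29]): print(proj(c,X))
```

```text
11.0 [ 0.5761 -0.1055  0.3853] [140.178   -0.1488 106.7535] [ 0.4786 -0.1456  0.4718] [-42.4104 -20.9324 106.4525  34.8489  74.5997 -62.5832]
[(array([259.1, 115.7]), 0.65)]
[(array([201.4, 118.1]), 0.68), (array([ 71. , 264.6]), 0.33)]
[197.0896 116.3988]
[257.9504 115.8009]
```

View pics/w5.png

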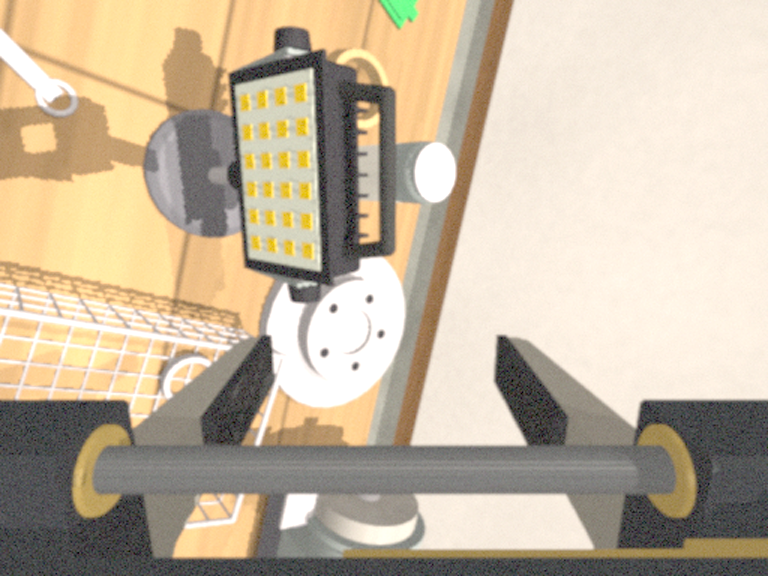

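The oblique view shows the handle clearly, with its bar from (385,90) to (388,250) and its middle at about (388,170), which is (258.7,113.5) unscaled. Now I triangulate it properly.

Run:
```python
from h import *
import pickle
C=pickle.load(open("c2.pkl","rb"));N=pickle.load(open("c4.pkl","rb"));c5=pickle.load(open("c5.pkl","rb"))
W,T,S=C["wrist"],C["top"],C["side"]
for w in[(322,87),(318,87)]:
  print(w,tri([W,c5],[w,(258.7,113.5)]),tri([W,c5,S],[w,(258.7,113.5),(285,179)]))
print("c5+S",tri([c5,S],[(258.7,113.5),(285,179)]),"c5+T",tri([c5,T],[(258.7,113.5),(258,146)]))
print("pivot",tri([W,c5,T,S],[(293.1,97.6),(201.4,118.1),(255.3,155),(282,200.4)]))
# bar ends in c5, known length 100mm direction u
a,b=np.array([388/1.5,90/1.5]),np.array([388/1.5,250/1.5])
for z in (.26,.275,.29,.31): A,B=plane(c5,a,z),plane(c5,b,z); print(z,np.linalg.norm(A-B),(A+B)/2,np.degrees(np.arctan2(*(A-B)[[1,0]])))
# now
C6={n:imaging.camera(n) for n in("side","top")}
for n in C6: print(n,[(np.round(d["location"],1),round(d["score"],2)) for t in("lamp_handle","lamp_pivot") for d in models.tip_of(t,n)[:1]])
for X in([.633,-.012,.29],[.614,-.018,.2]): print([np.round(proj(C6[n],X),1) for n in C6])
```

```text
(322, 87) (array([ 0.6316, -0.0113,  0.2923]), [array([ 0.1, -1.5]), array([-0.2,  1.2])]) (array([ 0.6237, -0.0145,  0.3004]), [array([-8.3, -1.2]), array([-1.4,  1.9]), array([ 0.7, -0.2])])
(318, 87) (array([ 0.6275, -0.0128,  0.2972]), [array([ 0.2, -1.7]), array([-0.2,  1.4])]) (array([ 0.623 , -0.0147,  0.3003]), [array([-5.3, -1.2]), array([-2.,  2.]), array([ 0.5, -0.2])])
c5+S (array([ 0.6216, -0.0144,  0.2999]), [array([-3.2,  1.2]), array([ 0.2, -0.2])]) c5+T (array([ 0.6183, -0.0157,  0.3094]), [array([0.3, 1.4]), array([-0.2,  0.1])])
pivot (array([ 0.6142, -0.016 ,  0.1964]), [array([-5., -4.]), array([-5.3, -3.2]), array([ 1.6, -0.4]), array([ 1.1, -0.3])])
0.26 0.11872863253602736 [ 0.6583 -0.0041  0.26  ] 106.69150767812336
0.275 0.11220321415499952 [ 0.6461 -0.0078  0.275 ] 106.69150767812337
0.29 0.10567779577397164 [ 0.6339 -0.0116  0.29  ] 106.69150767812334
0.31 0.0969772379326012 [ 0.6176 -0.0166  0.31  ] 106.69150767812334
side [(array([286.5, 179.6]), 0.84), (array([283.4, 201.2]), 0.65)]
top [(array([258.3, 144.7]), 0.9), (array([256.6, 156.6]), 0.98)]
[array([288.1, 181. ]), array([256.5, 142.7])]
[array([282.9, 199.6]), array([257.6, 154.4])]
```

drive_tool:
  increments: "9 0 0 -3 7 0 0; 9 0 0 -3 14 0 0; 9 3 1 0 21 0 0; 9 7.3 3.7 7.7 28 0 0; 9 7.3 3.7 7.7 35 0 0; 9 7.3 3.7 7.7 39.8 0 0; 9 7.3 3.7 7.7 39.8 0 0; 9 7.3 3.7 7.7 39.8 0 0; 9 7.3 3.7 7.7 39.8 0 0"

```text
clock: 12.15
ee_pos: [0.6312, -0.0127, 0.353]
orientation: [179.7, 0.0, 106.9]
contact_force: [-0.5, -0.8, 0.6]
finger_gap: 0.09
```

drive_tool:
  increments: "9 0 0 4 0 0 0; 9 0 0 8 0 0 0; 9 0 0 8.8 0 0 0; 2.5 0 0 8.8 0 0 0; 2.5 0 0 8.8 0 0 0; 2.5 0 0 8.8 0 0 0; 2.5 0 0 8.8 0 0 0; 2.5 0 0 8.8 0 0 0; 2.5 0 0 8.8 0 0 0; 2.5 0 0 8.8 0 0 0; 2.5 0 0 8.8 0 0 0; 2.5 0 0 8.8 0 0 0"

```text
clock: 13.15
ee_pos: [0.6313, -0.0124, 0.2643]
orientation: [179.8, -0.0, 106.9]
contact_force: [-0.0, 1.4, -1.4]
finger_gap: 0.0322
```

drive_tool:
  increments: "0.5 0 0 0 0 0 0; 0.5 0 0 0 0 0 0; 0.5 0 0 0 0 0 0; 0.5 0 0 0 0 0 0"

```text
clock: 13.48
ee_pos: [0.6312, -0.0124, 0.2642]
orientation: [179.8, -0.0, 106.9]
contact_force: [-0.7, 0.9, -0.7]
finger_gap: 0.0107
```

drive_tool:
  increments: "0.5 0 0 0 0 0 0; 0.5 0 0 0 0 0 0; 0.5 0 0 0 0 0 0"

```text
clock: 13.73
ee_pos: [0.6312, -0.0124, 0.2642]
orientation: [179.8, -0.0, 106.9]
contact_force: [-0.1, 0.3, 0.0]
finger_gap: 0.011
```

drive_tool:
  increments: "0.5 0 0.5 0 0 0 0; 0.5 0 0.8 0 0 0 0"

```text
clock: 13.9
ee_pos: [0.6371, -0.0106, 0.263]
orientation: [-179.8, -0.1, 106.9]
contact_force: [-6.9, -2.8, -3.7]
finger_gap: 0.0107
```

The handle is gripped now (gap 11 mm), but only at the very tips. The finger ends seem to sit about 2.4 cm short of the reported TCP. I regrasp deeper and check the camera-to-tool offset.

drive_tool:
  increments: "3.5 0 0 0 0 0 0; 3.5 0 0 0 0 0 0; 3.5 0 0 0 0 0 0; 3.5 0 0 0 0 0 0; 3.5 0 -0.3 1 0 0 0; 3.5 0 -0.3 1.8 0 0 0; 3.5 0 -0.3 1.8 0 0 0; 0.5 0 -0.3 1.8 0 0 0; 0.5 0 -0.3 1.8 0 0 0; 0.5 0 -0.3 1.8 0 0 0; 0.5 0 -0.3 1.8 0 0 0; 0.5 0 -0.3 1.8 0 0 0"

```text
clock: 14.9
ee_pos: [0.6369, -0.0108, 0.247]
orientation: [179.7, 0.0, 106.9]
contact_force: [1.5, 0.2, 0.7]
finger_gap: 0.0109
```

Run:
```python
from h import *
import pickle
c5=pickle.load(open("c5.pkl","rb"))
R=Ro.from_euler("xyz",[140.178,-.1488,106.7535],degrees=True).as_matrix()
print("c5 cam in tool",R.T@(-c5["R"].T@c5["t"]-np.array([.5761,-.1055,.3853])))
c=imaging.camera("wrist");o=robot.get_obs()
R=Ro.from_euler("xyz",o["orientation"],degrees=True).as_matrix()
print("now",R.T@(-c["R"].T@c["t"]-o["ee_pos"]),o["finger_gap"],o["contact_force"],o["ee_pos"],o["clock"])
```

```text
c5 cam in tool [ 0.0725 -0.0015 -0.1932]
now [ 0.0722  0.0006 -0.1946] 0.011172931053602545 [2.8002 1.0405 0.488 ] [ 0.6369 -0.0108  0.247 ] 14.95
```

drive_tool:
  increments: "0.5 -0.29 -0.02 0 0 0 7; 0.5 -0.57 -0.07 0 0 0 14; 0.5 -0.84 -0.16 0 0 0 21; 0.5 -1.1 -0.28 0 0 0 28; 0.5 -1.35 -0.43 0 0 0 35; 0.5 -1.57 -0.6 0 0 0 42; 0.5 -1.77 -0.81 0 0 0 49; 0.5 -1.95 -1.04 0 0 0 56; 0.5 -2.09 -1.28 0 0 0 63; 0.5 -2.21 -1.55 0 0 0 70; 0.5 -2.29 -1.82 0 0 0 77; 0.5 -2.34 -2.1 0 0 0 84"

```text
clock: 15.95
ee_pos: [0.6247, -0.0382, 0.247]
orientation: [180.0, -0.5, 22.6]
contact_force: [7.0, 4.9, -0.9]
finger_gap: 0.0111
```

drive_tool:
  increments: "0.5 0 0 0 0 0 1.6; 0.5 0 0 0 0 0 1.6"

```text
clock: 16.12
ee_pos: [0.624, -0.0385, 0.247]
orientation: [180.0, -0.4, 21.3]
contact_force: [4.4, 3.5, 0.4]
finger_gap: 0.0113
```

Run:
```python
from h import *
import pickle
C={n:imaging.camera(n) for n in("side","top","wrist")}; pickle.dump(C,open("c7.pkl","wb"))
o=robot.get_obs(); print(o["clock"],o["ee_pos"],o["orientation"],o["contact_force"],o["torque"],o["finger_gap"])
for n in C: print(n,[(np.round(d["location"],1),round(d["score"],2)) for t in("lamp_handle","lamp_pivot","rack_mid") for d in models.tip_of(t,n)[:2]])
for n in C: print(n,proj(C[n],[.6145,-.018,.2]),proj(C[n],[.623,-.040,.289]))
```

```text
16.2667 [ 0.624  -0.0385  0.247 ] [179.9868  -0.4057  21.3568] [3.9927 2.9515 0.1095] [ 0.4916 -0.5893 -0.0808] 0.010843136666698307
side [(array([282.8, 181.2]), 0.91), (array([230.1, 242.5]), 0.52), (array([280.8, 199.8]), 0.63), (array([239.6, 221.8]), 0.45), (array([275.3, 185. ]), 0.75)]
top [(array([264.9, 146. ]), 0.92), (array([165.4, 223.1]), 0.55), (array([255.6, 153.4]), 0.61), (array([166.9, 194.3]), 0.85), (array([168.6, 201.4]), 0.37)]
wrist [(array([505.7, 333.8]), 0.73), (array([255.4, 250.4]), 0.66), (array([503.7, 331. ]), 0.29)]
side [283.0189 199.6336] [283.8454 184.5889]
top [257.5634 154.2822] [265.5761 146.1657]
wrist [228.6315 207.605 ] [257.048  254.2541]
```

drive_tool:
  increments: "0.5 0 -0.6 -0.13 0 0 0; 0.5 0 -1.25 -0.23 0 0 0; 0.5 0 -2.25 -0.28 0 0 0; 0.5 0 -3.25 -0.23 0 0 0; 0.5 0 -4.25 -0.06 0 0 0; 0.5 0 -5.25 0.22 0 0 0; 0.5 0 -5.92 0.48 0 0 0; 0.5 0 -5.92 0.48 0 0 0; 0.5 0 -5.92 0.48 0 0 0"

```text
clock: 17.47
ee_pos: [0.6029, 0.0158, 0.2436]
orientation: [179.8, -0.5, 21.4]
contact_force: [4.0, 1.0, 7.0]
finger_gap: 0.0111
```

Run:
```python
from h import *
import pickle
C={n:imaging.camera(n) for n in("side","top","wrist")}; pickle.dump(C,open("c8.pkl","wb"))
o=robot.get_obs(); print(o["clock"],o["ee_pos"],o["orientation"],o["contact_force"],o["torque"],o["finger_gap"])
for n in C: print(n,[(np.round(d["location"],1),round(d["score"],2)) for t in("lamp_handle","lamp_pivot") for d in models.tip_of(t,n)[:1]])
for n in C: print(n,proj(C[n],[.6145,-.018,.2]),proj(C[n],[.6012,.0162,.2844]))
```

```text
17.6167 [0.6029 0.0158 0.2435] [179.8813  -0.4583  21.342 ] [3.3246 2.6081 6.3931] [ 0.0098 -0.5236  0.0609] 0.01092443660255929
side [(array([279.1, 173.5]), 0.65), (array([284.7, 198. ]), 0.81)]
top [(array([248.7, 153.8]), 0.64), (array([257. , 153.5]), 0.54)]
wrist [(array([256.5, 249.4]), 0.73)]
side [283.0189 199.6336] [282.2338 177.245 ]
top [257.5634 154.2822] [247.0534 153.0365]
wrist [298.272  209.0452] [253.4951 253.2168]
```

drive_tool:
  increments: "4 0 0 0 0 0 0; 4 0 0 0 0 0 0; 4 0 0 0 0 0 0; 4 0 0 0 0 0 0; 4 0 0 0 0 0 0; 4 0 0 -4 0 0 0; 4 0 0 -8 0 0 0; 9 0 0 -12 0 0 0; 9 -4 0 -13 0 0 0; 9 -8 0 -13 0 0 0; 9 -11 0 -13 0 0 0; 9 -11 0 -13 0 0 0"

```text
clock: 18.92
ee_pos: [0.4951, -0.0255, 0.3717]
orientation: [179.9, -0.1, 21.2]
contact_force: [-0.4, 0.2, -0.2]
finger_gap: 0.0709
```

Run:
```python
from h import *
import pickle
C={n:imaging.camera(n) for n in("side","top","wrist")}; pickle.dump(C,open("c9.pkl","wb"))
o=robot.get_obs(); print(o["clock"],o["ee_pos"],o["orientation"],o["contact_force"])
for n in C: print(n,[(t,np.round(d["location"],1),round(d["score"],2)) for t in("lamp_handle","lamp_pivot","lamp") for d in models.tip_of(t,n)[:1]])
for n in C: print(n,proj(C[n],[.6145,-.018,.2]),proj(C[n],[.6012,.0162,.2844]))
c=C["wrist"];i=cv2.resize(c["color"],(768,576),interpolation=cv2.INTER_CUBIC).astype(float)/255
cv2.imwrite("pics/w9.png",(np.clip(i*1.7,0,1)**.6*255).astype(np.uint8)[:,:,::-1])
```

```text
19.0667 [ 0.4986 -0.0244  0.371 ] [179.9857  -0.2237  21.3048] [ 0.5155  0.4826 -0.2465]
side [('lamp_handle', array([281.7, 175.7]), 0.7), ('lamp_pivot', array([281.9, 201.1]), 0.55)]
top [('lamp_handle', array([171.8, 183.2]), 0.51)]
wrist [('lamp_handle', array([256.5,  68.8]), 0.62), ('lamp_pivot', array([288.5,  80.5]), 0.95)]
side [283.0189 199.6336] [282.2338 177.245 ]
top [257.5634 154.2822] [247.0534 153.0365]
wrist [287.088   82.0593] [254.8546  71.1881]
```

View pics/w9.png

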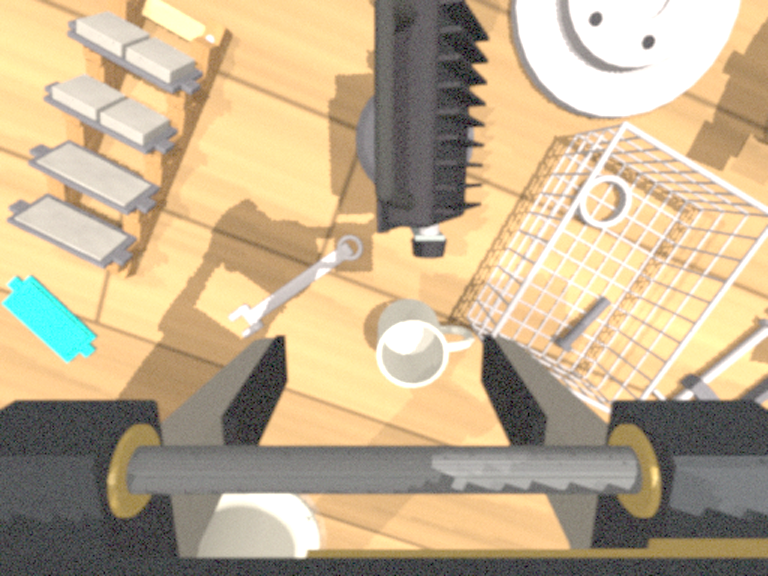

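The wrist view shows the lamp pivot at (288.5,80.5) and handle at (256.5,68.8), both within about 2 px of the aimed prediction, and the head edges run along the tool axis. The aim is therefore good (yaw ≈111°, tilt ≈23°). The worn pads are at (70,230) and (95,175) in this view, with plain linings. Next I work out the grasp of the outermost worn pad.

```bash
cat >> fit.py <<'E'
RACK=[.4937,.2925,-.1122]
def padpose(xn,h,dx=.0045,p=RACK):
    M=padM(p,xn); R=np.c_[M[:3,1],M[:3,0],-M[:3,2]]; return R,(M@[dx,0,h,1])[:3]
def inc(R,p,o=None):
    o=o or robot.get_obs(); R0=Ro.from_euler("xyz",o["orientation"],degrees=True).as_matrix()
    return np.round(100*R0.T@(p-o["ee_pos"]),2),np.round(Ro.from_matrix(R0.T@R).as_rotvec(degrees=True),1)
E
python3 - <<'E'
from fit import *
C=pickle.load(open("c9.pkl","rb"));c=C["wrist"]
q=[np.array(a)/1.5 for a in[(625,125),(765,212),(610,405),(470,320)]]
X=np.array([plane(c,a,.11) for a in q]); print(X,X.mean(0),[np.linalg.norm(X[i]-X[i-3]) for i in range(4)])
# pads check in this view: predicted mid points
for xn in(-.102,-.034,.034,.102):
  t=.0045 if xn<0 else .0095; print(xn,proj(c,(padM(RACK,xn)@[2*t,0,.031,1])[:3])*1.5)
print(np.array(robot.get_obs()["ee_pos"]),np.array(robot.get_obs()["joints"]))
for h in(.12,.003): R,p=padpose(-.102,h); print(h,p,inc(R,p))
E
```

```text
[[ 0.6923 -0.196   0.11  ]
 [ 0.6709 -0.3663  0.11  ]
 [ 0.426  -0.3249  0.11  ]
 [ 0.4603 -0.1382  0.11  ]] [ 0.5624 -0.2563  0.11  ] [np.float64(0.17169117606112597), np.float64(0.24846126068684968), np.float64(0.18986110068607998), np.float64(0.23913742638731542)]
-0.102 [ 72.9166 228.9193]
-0.034 [ 92.3613 173.3617]
0.034 [113.0183 105.7139]
0.102 [135.4182  41.4219]
[ 0.4987 -0.0243  0.3709] [-16.7651  -5.4342  86.3208   0.1138  98.9665  51.9018]
0.12 [0.3366 0.3102 0.1342] (array([ -2.99, -37.06,  23.66]), array([-26.9,  16.1, -60.8]))
0.003 [0.3947 0.3037 0.0328] (array([  2.15, -34.33,  33.81]), array([-26.9,  16.1, -60.8]))
```

drive_tool:
  increments: "3.5 -0.3 -3.7 1 -2.7 1.6 -6.1; 3.5 -0.6 -7.4 3 -5.4 3.2 -12.2; 3.5 -1 -11.1 5 -8.1 4.8 -18.2; 3.5 -1.3 -14.8 7.5 -10.8 6.4 -24.3; 3.5 -1.6 -18.5 10 -13.5 8 -30.4; 3.5 -2 -22.2 12.5 -16.1 9.7 -36.5; 3.5 -2.3 -26 15 -18.8 11.3 -42.6; 3.5 -2.7 -29.7 17.5 -21.5 12.9 -48.6; 3.5 -3 -33 20 -24.2 14.5 -54.7; 3.5 -3 -36 22.5 -26.9 16.1 -60.8; 3.5 -3 -37 23.7 -26.9 16.1 -60.8; 3.5 -3 -37 23.7 -26.9 16.1 -60.8"

```text
clock: 20.52
ee_pos: [0.3317, 0.3099, 0.1276]
orientation: [150.4, 0.4, 83.9]
contact_force: [0.3, -1.1, 0.0]
finger_gap: 0.035
```

Run:
```python
from fit import *
c=imaging.camera("wrist"); pickle.dump(c,open("c10.pkl","wb"))
o=robot.get_obs(); print(o["clock"],o["ee_pos"],o["orientation"],o["finger_gap"],o["joints"])
for t in("worn_a_mid","worn_a"): print([(t,np.round(d["location"],1),round(d["score"],2)) for d in models.tip_of(t,"wrist")[:4]])
for xn in(-.102,-.034): print(xn,"mid",proj(c,(padM(RACK,xn)@[.0045,0,.029,1])[:3]),"orig",proj(c,(padM(RACK,xn)@[0,0,0,1])[:3]),"top corners",[proj(c,(padM(RACK,xn)@[.003,s*.055,.058,1])[:3]) for s in(1,-1)])
for d in models.trace("worn_a","wrist")[:3]:
  m=d["pixels"]; r=cv2.minAreaRect(np.argwhere(m)[:,::-1].astype(np.float32)); print(d["score"],m.sum(),np.round(cv2.boxPoints(r)).tolist(),d["location"])
for h in(.12,.003): R,p=padpose(-.102,h); print(h,inc(R,p,o))
cv2.imwrite("pics/w10.png",c["color"][:,:,::-1])
```

```text
20.5667 [0.334  0.3096 0.1306] [150.2093   0.3385  83.8147] 0.03469398062009606 [ 44.6675 -17.7641 129.2176 -29.2273  52.7258  65.473 ]
[('worn_a_mid', array([450.4, 136.6]), 0.84), ('worn_a_mid', array([ 83.3, 172.6]), 0.83)]
[('worn_a', array([442.4, 154.7]), 0.82), ('worn_a', array([262.6, 181.5]), 0.76), ('worn_a', array([ 41.8, 161.9]), 0.74), ('worn_a', array([309.7, 177. ]), 0.73)]
-0.102 mid [263.0908 192.0857] orig [258.3764 185.2321] top corners [array([262.9019, 136.3854]), array([261.095 , 257.6619])]
-0.034 mid [317.2649 184.7744] orig [308.668  179.1397] top corners [array([325.2564, 134.4343]), array([317.8703, 243.1249])]
0.86 1799 [[305.0, 243.0], [315.0, 124.0], [335.0, 126.0], [325.0, 244.0]] [320.1, 182.8]
0.79 10672 [[20.0, 234.0], [67.0, 88.0], [143.0, 112.0], [96.0, 258.0]] [79.7, 170.1]
0.78 1437 [[260.0, 122.0], [273.0, 122.0], [273.0, 259.0], [260.0, 259.0]] [266.4, 188.8]
0.12 (array([ 0.09,  0.39, -0.18]), array([-0.2,  0.2,  0.4]))
0.003 (array([ 0.12,  0.44, 11.52]), array([-0.2,  0.2,  0.4]))
```

drive_tool:
  increments: "3.5 0.1 0.5 2 0 0 0; 3.5 0.1 0.5 5 -0.2 0 0.4; 3.5 0.1 0.5 8 -0.2 0 0.4; 3.5 0.1 0.5 10.5 -0.2 0 0.4; 3.5 0.1 0.5 11.5 -0.2 0 0.4; 3.5 0.1 0.5 11.5 -0.2 0 0.4; 0.3 0.1 0.5 11.5 -0.2 0 0.4; 0.3 0.1 0.5 11.5 -0.2 0 0.4; 0.3 0.1 0.5 11.5 -0.2 0 0.4; 0.3 0.1 0.5 11.5 -0.2 0 0.4; 0.3 0.1 0.5 11.5 -0.2 0 0.4; 0.3 0.1 0.5 11.5 -0.2 0 0.4"

```text
clock: 21.72
ee_pos: [0.3983, 0.304, 0.0377]
orientation: [149.7, -0.2, 83.2]
contact_force: [-6.1, -0.7, 7.8]
finger_gap: 0.0088
```

drive_tool:
  increments: "0.3 0 0 0 0 0 0; 0.3 0 0 0 0 0 0"

```text
clock: 21.88
ee_pos: [0.3983, 0.304, 0.0377]
orientation: [149.7, -0.2, 83.2]
contact_force: [-7.7, -0.5, 7.3]
finger_gap: 0.0085
```

drive_tool:
  increments: "0.3 0 0 -2 0 0 0; 0.3 0 0 -5 0 0 0; 0.3 0 0 -9 0 0 0; 0.3 0 0 -12 0 0 0; 0.3 0 0 -12 0 0 0"

```text
clock: 22.3
ee_pos: [0.339, 0.3136, 0.1468]
orientation: [149.4, -0.6, 83.4]
contact_force: [0.2, -0.1, 0.4]
finger_gap: 0.0087
```

Run:
```python
from fit import *
c=imaging.camera("wrist"); pickle.dump(c,open("c11.pkl","wb"))
T=imaging.camera("top")
o=robot.get_obs(); print(o["clock"],o["ee_pos"],o["orientation"],o["finger_gap"],o["contact_force"],o["torque"])
for n in("wrist","top"):
 for d in models.trace("worn_a",n)[:5]:
  m=d["pixels"]; r=cv2.minAreaRect(np.argwhere(m)[:,::-1].astype(np.float32)); print(n,round(d["score"],2),m.sum(),np.round(cv2.boxPoints(r)).tolist())
# drop pose: tool vertical, ty along basket long axis? options
for yaw in (78,-12):
  tx=np.array([np.cos(np.radians(yaw)),np.sin(np.radians(yaw)),0]);tz=np.array([0,0,-1.]);R=np.c_[tx,np.cross(tz,tx),tz]
  print(yaw,inc(R,np.array([.56,-.27,.2]),o),inc(R,np.array([.40,.03,.32]),o))
```

```text
22.4 [0.3383 0.3112 0.1415] [149.6662  -0.284   83.3015] 0.0085250896064733 [-0.5012  0.2484 -2.7469] [-0.0438  0.4806  0.0147]
wrist 0.87 1355 [[402.0, 143.0], [414.0, 110.0], [456.0, 126.0], [443.0, 159.0]]
wrist 0.84 2796 [[246.0, 130.0], [264.0, 130.0], [264.0, 348.0], [246.0, 348.0]]
wrist 0.75 1494 [[290.0, 247.0], [295.0, 129.0], [312.0, 129.0], [307.0, 247.0]]
wrist 0.62 9662 [[13.0, 239.0], [56.0, 99.0], [128.0, 121.0], [85.0, 261.0]]
top 0.92 486 [[158.0, 129.0], [173.0, 97.0], [187.0, 104.0], [172.0, 136.0]]
top 0.82 248 [[149.0, 271.0], [157.0, 257.0], [175.0, 267.0], [167.0, 281.0]]
top 0.53 160 [[156.0, 245.0], [158.0, 235.0], [175.0, 240.0], [173.0, 249.0]]
top 0.51 315 [[149.0, 207.0], [151.0, 197.0], [187.0, 203.0], [185.0, 213.0]]
78 (array([-55.11,  27.95,   9.26]), array([30.3, -1.7,  5.1])) (array([-27.12,  17.2 , -10.77]), array([30.3, -1.7,  5.1]))
-12 (array([-55.11,  27.95,   9.26]), array([ 22.7, -25.4,  92.8])) (array([-27.12,  17.2 , -10.77]), array([ 22.7, -25.4,  92.8]))
```

drive_tool:
  increments: "0.3 0 2 -3.4 0 0 0; 0.3 0 4 -6.9 0 0 0; 0.3 -3 6.5 -9 6 -0.3 1; 0.3 -6 8 -10 12 -0.6 2; 0.3 -10 10 -10.8 18 -1 3; 0.3 -14 11.5 -10.8 24 -1.4 4; 0.3 -18 13 -10.8 30.3 -1.7 5.1; 0.3 -22 15 -10.8 30.3 -1.7 5.1; 0.3 -26 16.5 -10.8 30.3 -1.7 5.1; 0.3 -27 17.2 -10.8 30.3 -1.7 5.1; 0.3 -27 17.2 -10.8 30.3 -1.7 5.1"

```text
clock: 23.42
ee_pos: [0.4013, 0.0248, 0.3186]
orientation: [-179.8, 0.3, 77.4]
contact_force: [0.3, 0.5, -1.8]
finger_gap: 0.0091
```

```bash
cat >> fit.py <<'E'
def down(yaw):
  tx=np.array([np.cos(np.radians(yaw)),np.sin(np.radians(yaw)),0]);tz=np.array([0,0,-1.]);return np.c_[tx,np.cross(tz,tx),tz]
E
python3 - <<'E'
from fit import *
o=robot.get_obs(); print(o["clock"],o["ee_pos"],o["orientation"],o["finger_gap"],o["joints"])
for p in([.521,-.26,.27],[.521,-.26,.05]): print(inc(down(78),np.array(p),o))
E
```

```text
23.4167 [0.4013 0.0248 0.3186] [-179.8278    0.3105   77.3981] 0.009128141684554796 [-13.5357 -20.6299 104.7364  -0.315   96.0606  -0.9661]
(array([-25.15,  17.91,   4.95]), array([-0.2,  0.3, -0.6]))
(array([-25.03,  17.98,  26.95]), array([-0.2,  0.3, -0.6]))
```

drive_tool:
  increments: "0.3 -3.3 2.4 0 0 0 -0.6; 0.3 -6.6 4.8 0 0 0 -0.6; 0.3 -10 7.2 0 0 0 -0.6; 0.3 -13.4 9.6 0 0 0 -0.6; 0.3 -16.8 12 0 0 0 -0.6; 0.3 -20.2 14.4 0 0 0 -0.6; 0.3 -23.5 16.8 2 0 0 -0.6; 0.3 -25.1 17.9 4.5 0 0 -0.6; 0.3 -25.1 17.9 8 0 0 -0.6; 0.3 -25.1 17.9 12 0 0 -0.6; 0.3 -25.1 17.9 16 0 0 -0.6; 0.3 -25.1 17.9 16 0 0 -0.6"

```text
clock: 24.42
ee_pos: [0.5159, -0.2482, 0.1481]
orientation: [-178.8, -0.4, 78.5]
contact_force: [-1.6, 1.2, -2.7]
finger_gap: 0.0087
```

Run:
```python
from fit import *
c=imaging.camera("wrist")
i=np.clip(c["color"]/255*1.7,0,1)**.6*255
cv2.imwrite("pics/w12.png",cv2.resize(i.astype(np.uint8),(768,576))[:,:,::-1])
o=robot.get_obs(); print(o["clock"],o["ee_pos"],o["orientation"],o["finger_gap"],o["contact_force"])
for z,X in((.11,[.56,-.268,.11]),(0,[.56,-.268,.004])): print(proj(c,X)*1.5)
print("basket_in",[(d["location"],d["score"]) for d in models.tip_of("basket_in","wrist")[:2]])
for d in models.trace("basket","wrist")[:1]:
  m=d["pixels"]; ys,xs=np.nonzero(m); print(d["score"],xs.min(),xs.max(),ys.min(),ys.max())
# rim corners expected
a=np.radians(-12);u=np.array([np.cos(a),np.sin(a),0]);v=np.array([-u[1],u[0],0])
for s,t in((1,1),(1,-1),(-1,-1),(-1,1)): print(proj(c,np.array([.56,-.268,.11])+s*.13*u+t*.095*v)*1.5)
```

```text
24.4667 [ 0.5182 -0.2497  0.1532] [-179.1809   -0.1995   78.49  ] 0.009122321472445618 [-0.3149  0.226  -0.9699]
[470.128  332.1092]
[447.3917 286.2496]
basket_in [([291.8, 197.9], 0.87)]
0.92 130 484 91 332
[749.4251 151.452 ]
[681.0636 487.3095]
[244.5613 478.012 ]
[218.4691 146.9459]
```

View pics/w12.png

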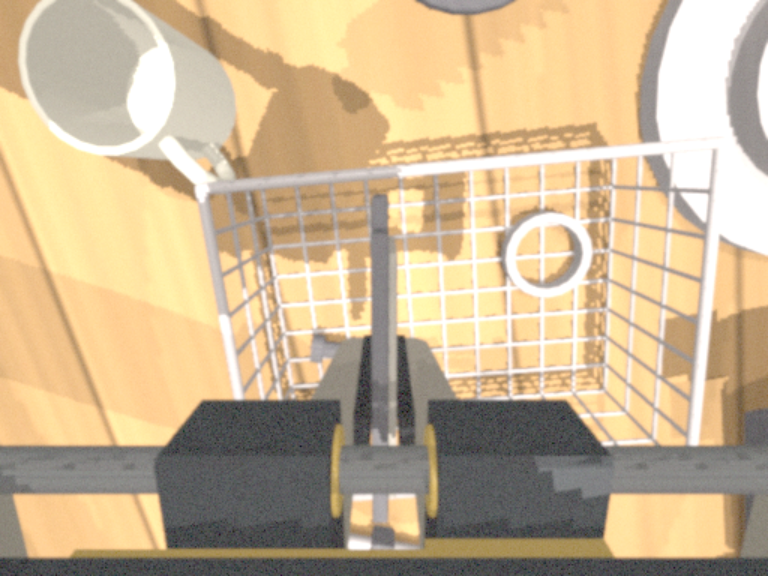

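The view shows the basket rim corners at (203,187) and (718,140), the race at (548,255) and the held pad along column 380. The basket is therefore centred near (0.556,-0.277) with yaw about -6°. I shift the pad about 1.4 cm towards -y and turn it 5° so it clears the rim.

drive_tool:
  increments: "0.3 -1.4 -0.2 0 0 0 -5; 0.3 -1.4 -0.2 0 0 0 -5; 0.3 -1.4 -0.2 0 0 0 -5"

```text
clock: 24.82
ee_pos: [0.5189, -0.2672, 0.1632]
orientation: [179.8, 0.3, 83.3]
contact_force: [-0.2, 0.7, -1.6]
finger_gap: 0.0087
```

drive_tool:
  increments: "0.3 -0.5 -0.3 0 0 0 0; 0.3 -0.5 -0.3 3 0 0 0; 0.3 -0.5 -0.3 6 0 0 0; 0.3 -0.5 -0.3 9 0 0 0; 0.3 -0.5 -0.3 11 0 0 0; 0.3 -0.5 -0.3 11 0 0 0; 4 -0.5 -0.3 11 0 0 0; 4 -0.5 -0.3 11 0 0 0; 4 -0.5 -0.3 11 0 0 0; 4 -0.5 -0.3 11 0 0 0; 4 -0.5 -0.3 11 0 0 0; 4 -0.5 -0.3 11 0 0 0"

```text
clock: 25.82
ee_pos: [0.5141, -0.2712, 0.0511]
orientation: [-180.0, 0.2, 83.5]
contact_force: [0.8, -0.6, -0.1]
finger_gap: 0.0402
```

drive_tool:
  increments: "4 0 0 -4 0 0 0; 4 0 0 -8 0 0 0; 4 0 0 -12 0 0 0; 4 0 0 -16 0 0 0; 4 0 0 -20 0 0 0; 4 0 0 -24 0 0 0; 4 0 0 -26 0 0 0; 4 0 0 -26 0 0 0"

```text
clock: 26.48
ee_pos: [0.5162, -0.2719, 0.3174]
orientation: [179.5, 0.5, 83.5]
contact_force: [0.6, 0.2, -0.1]
finger_gap: 0.0396
```

Run:
```python
from fit import *
c=imaging.camera("wrist"); T=imaging.camera("top"); pickle.dump(c,open("c13.pkl","wb"))
i=np.clip(c["color"]/255*1.7,0,1)**.6*255
cv2.imwrite("pics/w13.png",cv2.resize(i.astype(np.uint8),(768,576))[:,:,::-1])
o=robot.get_obs(); print(o["clock"],o["ee_pos"],o["orientation"],o["finger_gap"],o["contact_force"])
for n in("wrist","top"):
 print([(d["location"],round(d["score"],2)) for d in models.tip_of("lamp_pivot",n)[:1]])
 for d in models.trace("worn_a",n)[:4]:
  m=d["pixels"]; r=cv2.minAreaRect(np.argwhere(m)[:,::-1].astype(np.float32)); 
  print(n,round(d["score"],2),m.sum(),np.round(cv2.boxPoints(r)).tolist(),plane({"wrist":c,"top":T}[n],d["location"],.01))
for p in([.42,.03,.31],): print(inc(down(83),np.array(p),o))
R,p=padpose(-.034,.12); print(p,inc(R,p,o))
```

```text
26.5833 [ 0.5143 -0.2704  0.3107] [-179.9861    0.1939   83.5182] 0.03988085550021175 [-0.3939  0.1585 -0.8252]
[]
wrist 0.65 2471 [[253.0, 198.0], [255.0, 118.0], [290.0, 119.0], [288.0, 199.0]] [ 0.5436 -0.2759  0.01  ]
[([256.6, 153.8], 0.78)]
top 0.97 498 [[158.0, 129.0], [173.0, 97.0], [187.0, 104.0], [173.0, 135.0]] [0.7926 0.2954 0.01  ]
top 0.7 543 [[135.0, 263.0], [144.0, 248.0], [175.0, 266.0], [166.0, 281.0]] [0.2358 0.352  0.01  ]
top 0.59 242 [[308.0, 189.0], [310.0, 174.0], [339.0, 177.0], [338.0, 193.0]] [ 0.5647 -0.2399  0.01  ]
top 0.52 304 [[149.0, 208.0], [151.0, 198.0], [186.0, 204.0], [184.0, 213.0]] [0.4491 0.2998 0.01  ]
(array([ 28.78, -12.77,  -0.02]), array([-0. ,  0.2,  0.5]))
[0.4042 0.3026 0.1342] (array([ 55.75, -17.41,  17.47]), array([-30. ,   0.2,  -0. ]))
```

Pad 1 lies flat in the basket near (0.544,-0.276). Next is the second worn pad, in the notch at x = -34.

drive_tool:
  increments: "3.5 3.5 -2 0 0 0 0; 3.5 7 -4 0 0 0 0; 3.5 10.5 -6 0 0 0 0; 3.5 14 -8 0 0 0 0; 3.5 17.5 -10 0 0 0 0; 3.5 21 -12 0 0 0 0; 3.5 25 -12.8 0 0 0 0; 3.5 29 -13.5 0 -5 0 0; 3.5 33 -14.5 0 -10 0 0; 3.5 37 -15.5 1 -15 0 0; 3.5 41 -16 3 -20 0 0; 3.5 45 -17 6 -25 0 0"

```text
clock: 27.78
ee_pos: [0.3976, 0.1873, 0.2582]
orientation: [154.6, -0.1, 83.5]
contact_force: [0.8, -0.8, -0.3]
finger_gap: 0.0352
```

Run:
```python
from fit import *
o=robot.get_obs(); print(o["clock"],o["ee_pos"],o["orientation"])
R,p=padpose(-.034,.13,.0065); print(p,inc(R,p,o))
```

```text
27.7833 [0.3976 0.1873 0.2582] [154.6127  -0.0824  83.5456]
[0.4009 0.303  0.1438] (array([11.51, -5.79,  9.93]), array([-4.6, -0.1, -0.1]))
```

drive_tool:
  increments: "3.5 3.5 -1.5 1 -4.6 0 0; 3.5 7 -3 3 -4.6 0 0; 3.5 10 -4.5 6 -4.6 0 0; 3.5 11.5 -5.8 9.9 -4.6 0 0; 3.5 11.5 -5.8 9.9 -4.6 0 0; 3.5 11.5 -5.8 9.9 -4.6 0 0; 3.5 11.5 -5.8 9.9 -4.6 0 0"

```text
clock: 28.37
ee_pos: [0.3984, 0.2999, 0.1411]
orientation: [150.6, 0.3, 83.6]
contact_force: [0.3, 0.1, 0.7]
finger_gap: 0.0349
```

Run:
```python
from fit import *
c=imaging.camera("wrist"); pickle.dump(c,open("c14.pkl","wb"))
o=robot.get_obs(); print(o["clock"],o["ee_pos"],o["orientation"],o["contact_force"])
for t in("worn_a","good_a"):
 for d in models.trace(t,"wrist")[:4]:
  m=d["pixels"]; ys,xs=np.nonzero(m); print(t,round(d["score"],2),m.sum(),xs.min(),xs.max(),ys.min(),ys.max(),np.round(d["location"]))
for xn,t in((-.034,.0045),(.034,.0095)): print(xn,"top-mid",proj(c,(padM(RACK,xn)@[t,0,.058,1])[:3]),"bare",proj(c,(padM(RACK,xn)@[0,0,.058,1])[:3]))
for h in(.12,.006): R,p=padpose(-.034,h,.0065); print(h,inc(R,p,o))
```

```text
28.4167 [0.3994 0.3002 0.1429] [150.485    0.1458  83.5151] [ 0.2711 -0.176   0.2233]
worn_a 0.89 4792 0 49 96 248 [ 13. 157.]
worn_a 0.81 1683 394 444 106 155 [417. 131.]
worn_a 0.58 1259 255 266 122 254 [256. 184.]
good_a 0.98 2525 344 379 120 229 [360. 173.]
good_a 0.96 2480 304 333 118 234 [317. 175.]
good_a 0.29 966 195 279 352 365 [232. 360.]
-0.034 top-mid [257.003  193.9539] bare [252.0638 193.9286]
0.034 top-mid [319.9801 185.7392] bare [310.6326 185.6937]
0.12 (array([0.29, 0.16, 0.97]), array([-0.5,  0.2,  0. ]))
0.006 (array([ 0.33,  0.26, 12.37]), array([-0.5,  0.2,  0. ]))
```

drive_tool:
  increments: "3.5 0.5 0.35 2 0 0 0; 3.5 0.5 0.35 5 -0.4 0 0; 3.5 0.5 0.35 8 -0.4 0 0; 3.5 0.5 0.35 11 -0.4 0 0; 3.5 0.5 0.35 12.2 -0.4 0 0; 3.5 0.5 0.35 12.2 -0.4 0 0; 0.3 0.5 0.35 12.2 -0.4 0 0; 0.3 0.5 0.35 12.2 -0.4 0 0; 0.3 0.5 0.35 12.2 -0.4 0 0; 0.3 0.5 0.35 12.2 -0.4 0 0; 0.3 0.5 0.35 12.2 -0.4 0 0; 0.3 0.5 0.35 12.2 -0.4 0 0"

```text
clock: 29.52
ee_pos: [0.4624, 0.2987, 0.0392]
orientation: [150.0, 0.1, 83.5]
contact_force: [-5.9, -0.3, 7.1]
finger_gap: 0.0086
```

drive_tool:
  increments: "0.3 0 0 0 0 0 0; 0.3 0 0 0 0 0 0"

```text
clock: 29.68
ee_pos: [0.4624, 0.2987, 0.0392]
orientation: [150.0, 0.1, 83.5]
contact_force: [-6.9, 0.4, 6.8]
finger_gap: 0.0088
```

drive_tool:
  increments: "0.3 0 0 -2 0 0 0; 0.3 0 0 -5 0 0 0; 0.3 0 0 -9 0 0 0; 0.3 0 0 -12 0 0 0; 0.3 0 2 -15.5 0 0 0; 0.3 0 4 -19 0 0 0; 0.3 0 6 -22 4 0 0; 0.3 0 6 -22 4 0 0"

```text
clock: 30.35
ee_pos: [0.4097, 0.3078, 0.2705]
orientation: [153.4, -0.5, 83.6]
contact_force: [0.6, 1.4, -0.8]
finger_gap: 0.0088
```

Run:
```python
from fit import *
o=robot.get_obs(); print(o["clock"],o["ee_pos"],o["orientation"],o["finger_gap"],o["contact_force"])
for p in([.42,.0,.32],): print(inc(down(83.7),np.array(p),o))
```

```text
30.35 [0.4097 0.3078 0.2705] [153.3957  -0.5259  83.5845] 0.008805360009056584 [ 0.5608  1.3884 -0.8404]
(array([-30.43,   6.33,  -2.68]), array([26.6, -0.5, -0.2]))
```

drive_tool:
  increments: "0.3 -3 1.5 -2.5 5 0 0; 0.3 -6.5 2.5 -2.7 11 0 0; 0.3 -10 3.5 -2.7 17 0 0; 0.3 -14 4.5 -2.7 23 -0.5 -0.2; 0.3 -18 5.5 -2.7 26.6 -0.5 -0.2; 0.3 -22 6.3 -2.7 26.6 -0.5 -0.2; 0.3 -26 6.3 -2.7 26.6 -0.5 -0.2; 0.3 -30 6.3 -2.7 26.6 -0.5 -0.2; 0.3 -30.4 6.3 -2.7 26.6 -0.5 -0.2; 0.3 -30.4 6.3 -2.7 26.6 -0.5 -0.2"

```text
clock: 31.18
ee_pos: [0.4153, -0.0038, 0.3109]
orientation: [-179.3, 0.7, 83.3]
contact_force: [0.3, 0.5, -1.4]
finger_gap: 0.0084
```

Run:
```python
from fit import *
o=robot.get_obs(); print(o["clock"],o["ee_pos"],o["orientation"],o["finger_gap"])
for p in([.596,-.2805,.27],[.596,-.2805,.065]): print(inc(down(83.7),np.array(p),o))
```

```text
31.1833 [ 0.4153 -0.0038  0.3109] [-179.307     0.6854   83.3249] 0.008419518952052391
(array([-25.33,  21.22,   4.14]), array([-0.7,  0.7, -0.4]))
(array([-25.09,  21.47,  24.64]), array([-0.7,  0.7, -0.4]))
```

drive_tool:
  increments: "0.3 -3.8 1 0 0 0 0; 0.3 -7.5 2.5 0 0 0 0; 0.3 -11 4.5 0 0 0 0; 0.3 -14.5 6.7 0 0 0 0; 0.3 -17.5 9.5 0 0 0 0; 0.3 -20.5 12.4 0 0 0 0; 0.3 -23 15.5 0 -0.7 0.7 -0.4; 0.3 -25.2 18.9 0 -0.7 0.7 -0.4; 0.3 -25.2 21.3 2 -0.7 0.7 -0.4; 0.3 -25.2 21.3 6 -0.7 0.7 -0.4; 0.3 -25.2 21.3 10 -0.7 0.7 -0.4; 0.3 -25.2 21.3 14 -0.7 0.7 -0.4"

```text
clock: 32.18
ee_pos: [0.5988, -0.2752, 0.1695]
orientation: [180.0, -0.0, 84.2]
contact_force: [0.5, 0.2, -2.7]
finger_gap: 0.0087
```

drive_tool:
  increments: "0.3 0 0 0 0 0 0; 0.3 0 0 0 0 0 0"

```text
clock: 32.35
ee_pos: [0.5965, -0.2745, 0.169]
orientation: [-179.7, -0.2, 84.1]
contact_force: [1.9, -0.7, -1.2]
finger_gap: 0.0087
```

Run:
```python
from fit import *
c=imaging.camera("wrist"); pickle.dump(c,open("c15.pkl","wb"))
o=robot.get_obs(); print(o["clock"],o["ee_pos"],o["orientation"],o["finger_gap"])
for t in("basket_in","basket"): print(t,[(np.round(d["location"]),round(d["score"],2)) for d in models.tip_of(t,"wrist")[:1]])
b=models.trace("basket","wrist")[0]["pixels"]; ys,xs=np.nonzero(b); print("basket box",xs.min(),xs.max(),ys.min(),ys.max())
a=np.radians(-6.3);u=np.array([np.cos(a),np.sin(a),0]);v=np.array([-u[1],u[0],0])
print("rim pred",[np.round(proj(c,np.array([.556,-.277,.11])+s*.13*u+t*.095*v)).tolist() for s,t in((1,1),(1,-1),(-1,-1),(-1,1))])
for d in models.trace("worn_a","wrist")[:3]:
  ys,xs=np.nonzero(d["pixels"]); print(round(d["score"],2),xs.min(),xs.max(),ys.min(),ys.max(),len(xs),plane(c,d["location"],.01))
print(inc(down(83.7),np.array([.596,-.2805,.065]),o))
```

```text
32.4 [ 0.5984 -0.2763  0.1728] [179.9578  -0.0288  84.0998] 0.008425603718753017
basket_in []
basket []
basket box 41 367 87 296
rim pred [[368.0, 97.0], [348.0, 304.0], [78.0, 301.0], [45.0, 94.0]]
0.7 188 238 128 239 4814 [ 0.5466 -0.2739  0.01  ]
0.64 246 264 138 351 2770 [ 0.5907 -0.3335  0.01  ]
(array([-0.45, -0.2 , 10.78]), array([ 0. , -0. ,  0.4]))
```

drive_tool:
  increments: "0.3 -0.4 0 3 0 0 0; 0.3 -0.4 0 6 0 0 0; 0.3 -0.4 0 9 0 0 0; 0.3 -0.4 0 10.7 0 0 0; 0.3 -0.4 0 10.7 0 0 0; 4 -0.4 0 10.7 0 0 0; 4 -0.4 0 10.7 0 0 0; 4 -0.4 0 10.7 0 0 0; 4 -0.4 0 10.7 0 0 0; 4 -0.4 0 10.7 0 0 0; 4 -0.4 0 10.7 0 0 0; 4 -0.4 0 10.7 0 0 0"

```text
clock: 33.6
ee_pos: [0.5972, -0.2816, 0.0651]
orientation: [180.0, -0.0, 84.0]
contact_force: [0.0, 0.7, -0.8]
finger_gap: 0.0398
```

drive_tool:
  increments: "4 0 0 -4 0 0 0; 4 0 0 -8 0 0 0; 4 0 0 -12 0 0 0; 4 0 0 -16 0 0 0; 4 0 0 -20 0 0 0; 4 0 -3 -24 0 0 0; 4 0 -7 -26 0 0 0; 4 0 -11 -26 0 0 0; 4 0 -15 -26 0 0 0; 4 0 -15 -26 0 0 0"

```text
clock: 34.43
ee_pos: [0.4432, -0.2647, 0.3248]
orientation: [-179.9, -0.0, 83.9]
contact_force: [0.3, 0.4, 0.1]
finger_gap: 0.0401
```

Run:
```python
from fit import *
C={n:imaging.camera(n) for n in("top","side","wrist")}
o=robot.get_obs(); print(o["clock"],o["ee_pos"],o["orientation"],o["contact_force"])
T,W=C["top"],C["wrist"]
e=lambda c,x,y,w,h,s:(np.clip(cv2.resize(c["color"][y:y+h,x:x+w],s,interpolation=cv2.INTER_CUBIC)/255*1.6,0,1)**.6*255).astype(np.uint8)
im=np.hstack([e(T,130,60,250,200,(440,352)),e(W,140,0,372,352,(360,352))])
cv2.imwrite("pics/fin.png",im[:,:,::-1])
for n in C:
 print(n,[(t,np.round(d["location"],1),round(d["score"],2)) for t in("lamp_handle","lamp_pivot") for d in models.tip_of(t,n)[:1]])
 print([np.round(proj(C[n],X),1) for X in([.6012,.0162,.2844],[.6145,-.018,.2])])
for n in("top","wrist"):
 for t in("worn_a","good_a"):
  for d in models.trace(t,n)[:4]:
   print(n,t,round(d["score"],2),d["pixels"].sum(),plane(C[n],d["location"],.02))
```

```text
34.5833 [ 0.4478 -0.2661  0.325 ] [179.9212  -0.0026  83.9554] [-0.3642 -0.8971  0.3542]
top [('lamp_handle', array([246.7, 153.2]), 0.85), ('lamp_pivot', array([255.5, 154. ]), 0.83)]
[array([247.1, 153. ]), array([257.6, 154.3])]
side [('lamp_handle', array([283.6, 176.8]), 0.94), ('lamp_pivot', array([280.6, 200.6]), 0.94)]
[array([282.2, 177.2]), array([283. , 199.6])]
wrist []
[array([ 473.4, -294.6]), array([ 417.4, -113.6])]
top worn_a 0.97 455 [0.7864 0.2905 0.02  ]
top worn_a 0.72 430 [ 0.5775 -0.2879  0.02  ]
top worn_a 0.6 511 [0.2394 0.3452 0.02  ]
top worn_a 0.59 271 [ 0.5428 -0.2695  0.02  ]
top good_a 0.72 366 [0.5267 0.2945 0.02  ]
top good_a 0.44 149 [0.8106 0.1387 0.02  ]
top good_a 0.41 1122 [0.4647 0.259  0.02  ]
wrist worn_a 0.89 1270 [ 0.5333 -0.2736  0.02  ]
wrist worn_a 0.58 2168 [ 0.5693 -0.2821  0.02  ]
```

Run:
```python
from fit import *
C={n:imaging.camera(n) for n in("top","side")}
C2=pickle.load(open("c2.pkl","rb"))
for n in C:
 for t in("good_a","good_a_mid"): print(n,t,[(np.round(d["location"]),round(d["score"],2)) for d in models.tip_of(t,n)[:4]])
 for xn in(.034,.102):
  q=proj(C[n],(padM(RACK,xn)@[.0095,0,.029,1])[:3]); x,y=q.round().astype(int)
  a,b=[k[n]["color"][y-12:y+13,x-14:x+15].astype(float).mean(2) for k in(C,C2)]
  print(n,xn,np.round(q),"mean abs change",np.abs(a-b).mean(), "corr",np.corrcoef(a.ravel(),b.ravel())[0,1])
# other objects: change outside rack/basket/lamp/arm
for nm in("mug","wrench","spray_can","tape","hammer","g_clamp"):
  print(nm,[np.round(d["location"],1) for d in models.tip_of(nm,"top")[:1]])
```

```text
top good_a [(array([174., 167.]), 0.59), (array([170., 185.]), 0.52)]
top good_a_mid [(array([324., 189.]), 0.75), (array([170., 185.]), 0.62)]
top 0.034 [170. 186.] mean abs change 2.4303448275862065 corr 0.9939274794801976
top 0.102 [173. 167.] mean abs change 2.3489655172413797 corr 0.9966869949842861
side good_a [(array([282., 191.]), 0.51), (array([294., 195.]), 0.47)]
side good_a_mid [(array([282., 187.]), 0.62), (array([269., 165.]), 0.18)]
side 0.034 [281. 185.] mean abs change 23.10666666666667 corr 0.3664336290553098
side 0.102 [294. 188.] mean abs change 21.293793103448277 corr 0.43245653273500845
mug [array([276.2, 224.4])]
wrench [array([236.7, 225.6])]
spray_can [array([239.2, 120.8])]
tape [array([216.3, 123.3])]
hammer [array([105.7, 213.2])]
g_clamp [array([396.3, 194.7])]
```

```bash
python3 -c "
from rig import ticket; print(ticket.job_done())"
```

```text
the job is handed in; nothing more can be done
None
```

The light is aimed at the middle of the rack, both worn pads are in the scrap basket, and the two good pads are still in the rack. I handed the job in at about 35 s of the 72 s allowed, with the arm clear of everything.

**Light:** I turned it by its handle to about 111° yaw and tipped it about 23° down. After release, the found handle and pivot lay within about 3 px of the aimed positions in all three cameras. At the end the top and side cameras still agreed.

**Worn pads:** These were the ones in the two notches nearest the robot, with plain linings. The gripper closed to 9 mm on each, which matches a worn pad. The networks found both inside the basket, near (0.54, -0.27) and (0.57, -0.28).

**Good pads:** The top picture around them is unchanged (correlation above 0.99).

**What failed or disagreed:**
- **Handle grasp:** My first two tries closed on nothing, because the fingers seem to end about 2.4 cm short of the reported tip position. I allowed for that afterwards.
- **Side view of the good pads:** It differs from before, probably because the turned lamp head is now in front of them.
- **Last picture:** I could not view it because the 12-picture limit was reached, so the final checks rest on the networks and on comparing pictures by number.
- **Other things on the bench:** I only looked up the mug, wrench, can, tape, hammer and clamp in the last top picture. I did not compare their places with the start. No reading showed contact with any of them.

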